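Pack the small jars and snap the storage box shut

TASK

Pack this lot: stand every little clay jar that is out on the table upright on the floor of the divided storage box, one to a compartment, gripping them lightly because the old clay cracks. When all are in, set the lid flush on the box and only then press down each of the four snap tabs around its rim, gently, until every one has clicked down and stays down; last, stand the little footed lot marker upright on the closed lid. Leave the bowl and the stones on the table where they are.

Things in the scene. Friction and masses are not known exactly. Their poses are not given: they have to be found in the camera images.
- box: open storage box of grey plastic, fixed to the table; outside 130 (x) x 198 (y) x 70 mm tall, walls 5 mm, floor 5 mm thick. Origin: centre of its underside. Two low black dividers (4 mm thick, 12 mm above the floor) along its x and y centre lines make four compartments, each 58 (x) x 92 (y) mm, centred at x = +-31, y = +-48 mm
- lid_handle (a point): centre of the bar handle (14 in x, 40 in y, 34 mm tall) of the loose white lid; x, y: the lid's short and long side, z up. The top of the lid plate is 17 mm below this point, the underside of the lid's lip 30 mm below: on the table this point is 30 mm up, with the lid flush on the box 92 mm above the box's underside
- lid: the lid, origin at the centre of its lip's underside, axes as the handle's; 0.3 kg with its tabs. Plate 134 (x) x 202 (y) x 5 mm; under it a lip 8 mm deep (114 x 182 mm, its lower half 110 x 178) that goes inside the box walls with 3 mm play each side. Either way round fits
- tab0_top (a point): centre of the top face of snap tab 0 (black, 16 x 26 mm, 26 along the rim), on the lid's rim at x = +62 mm from the lid's centre; raised, the top is 9 mm above the lid plate, engaged 2 mm; z up
- tab1_top (a point): centre of the top face of snap tab 1 (black, 16 x 26 mm, 26 along the rim), on the lid's rim at y = +96 mm from the lid's centre; raised, the top is 9 mm above the lid plate, engaged 2 mm; z up
- tab2_top (a point): centre of the top face of snap tab 2 (black, 16 x 26 mm, 26 along the rim), on the lid's rim at x = -62 mm from the lid's centre; raised, the top is 9 mm above the lid plate, engaged 2 mm; z up
- tab3_top (a point): centre of the top face of snap tab 3 (black, 16 x 26 mm, 26 along the rim), on the lid's rim at y = -96 mm from the lid's centre; raised, the top is 9 mm above the lid plate, engaged 2 mm; z up
- tab0 (a joint): travel of snap tab 0 straight down into the lid: 0 raised, 0.007 m engaged. It resists with 7 N, gives way past half travel, then stays down by itself. It breaks if the fingers push it with over 40 N
- tab1 (a joint): travel of snap tab 1 straight down into the lid: 0 raised, 0.007 m engaged. It resists with 7 N, gives way past half travel, then stays down by itself. It breaks if the fingers push it with over 40 N
- tab2 (a joint): travel of snap tab 2 straight down into the lid: 0 raised, 0.007 m engaged. It resists with 7 N, gives way past half travel, then stays down by itself. It breaks if the fingers push it with over 40 N
- tab3 (a joint): travel of snap tab 3 straight down into the lid: 0 raised, 0.007 m engaged. It resists with 7 N, gives way past half travel, then stays down by itself. It breaks if the fingers push it with over 40 N
- jar0_mid (a point): centre of a small clay jar, upright on the table at the start (absent in some starts): 40 mm diameter up to 43 mm, neck 33 mm, 52 mm tall in all, this point 26 mm above its underside, its z axis up the jar, about 0.12 kg. The clay cracks if a finger grip pushes with more than about 40 N on each side (contact forces of both fingers together over 80 N)
- jar1_mid (a point): centre of a small clay jar, upright on the table at the start (absent in some starts): 40 mm diameter up to 43 mm, neck 33 mm, 52 mm tall in all, this point 26 mm above its underside, its z axis up the jar, about 0.12 kg. The clay cracks if a finger grip pushes with more than about 40 N on each side (contact forces of both fingers together over 80 N)
- jar2_mid (a point): centre of a small clay jar, upright on the table at the start (absent in some starts): 40 mm diameter up to 43 mm, neck 33 mm, 52 mm tall in all, this point 26 mm above its underside, its z axis up the jar, about 0.12 kg. The clay cracks if a finger grip pushes with more than about 40 N on each side (contact forces of both fingers together over 80 N)
- jar3_mid (a point): centre of a small clay jar, upright on the table at the start (absent in some starts): 40 mm diameter up to 43 mm, neck 33 mm, 52 mm tall in all, this point 26 mm above its underside, its z axis up the jar, about 0.12 kg. The clay cracks if a finger grip pushes with more than about 40 N on each side (contact forces of both fingers together over 80 N)
- marker_mid (a point): centre of the lot marker, a wooden foot 32 (x) x 50 (y) x 8 mm with an orange upright plate 8 (x) x 44 (y) mm on it, 60 mm tall in all; this point is 30 mm above its underside, z up; 0.08 kg. Standing on the lid plate this point is 13 mm above the lid's handle point
- bowl: bystander: clay bowl, 68 mm wide, 32 mm tall, origin under its centre
- stone0: bystander: dark stone, 44 mm wide, 33 mm tall, among the jars, origin under its centre
- stone1: bystander: a second such stone
Not all that is in view belongs to the job. Leave any yellow look-alike of the box alone.

How it is judged:
By the outcome, as a careful person would: the job done as asked, in the order asked, and still so for the second after the job is handed in, with the robot touching nothing.
Of jar0, jar1, jar2, jar3 only 2 to 4 are there at a start; the rules pass over those that are not, and their reading is None.
At some moment in a run one of jar0, jar1, jar2, jar3, lid may be knocked a few centimetres aside while the robot is not near it.
It also fails if it takes over 210 s, if anything falls off the work surface, if the arm or the gripper's body presses on something with over 40 N, if the wrist force passes 120 N, or if a joint passes its speed limit or range.

ROBOT

A 6-joint arm with a two-finger parallel gripper is mounted at the origin on the work surface. World frame = base frame: x ahead of the robot, y to its left, z up, the work surface at z = 0. Lengths are in m, angles in rad, forces in N, time in s.
With the tool pointing down it reaches from about 0.3 to 0.85 m from the base axis. Payload 5.4 kg.
Tool frame: the origin (TCP) lies at the very end of the fingers, on their centre line; the grasp point (between the pads) lies 19 mm behind it (env.tcp_to_grasp is the distance from the TCP to the grasp point, in m); z points along the fingers, y is the direction in which the jaws open and shut (so a half turn about z gives the same grasp; the last joint's range is limited). The gripper opens to 85 mm and grips with 20 to 120 N. Pads are 22 mm wide; open, the fingers measure 114 mm over their backs; the gripper's body (76 mm by 85 mm) begins 54 mm behind the grasp point. The pads swing forward as they close: fully open they stand 13 mm farther back than shut.
Start: joints at [0.986, 0.158, 1.597, -0, 1.386, -0.21], TCP at [0.211, 0.535, 0.231] pointing down, gripper open.
Joint ranges: [-2.91, 2.91], [-0.94, 2.29], [0.18, 2.7], [-1.29, 4.43], [0.17, 2.64], [-3, 3]. Speed limits (rad/s): [2.57, 2.57, 3.14, 3.14, 3.14, 3.14].

INTERFACE

Orientations are given as a unit quaternion [x, y, z, w].
In Python, from workcell import env, imaging gives the robot as it stands.
- The arm moves only by the tool apply_moves, never from a script. Its argument "commands" is a list of rows, each an object of numbers: "x", "y", "z": the shift along the tool's x, y, z in m; "rx", "ry", "rz": the turn, a rotation vector about the tool's x, y, z in degrees. A call has 1 to 12 rows; each row is the pose to reach, as a shift and turn from the pose commanded when the call began, along the tool's axes at that moment; what a row does not reach only later rows make up. A row lasts 1/12 s, in which the tool goes at most 41.7 mm and 7.16 degrees, less where a joint would pass 70% of its speed; a pose out of reach is approached as far as the arm can. A call with a gripper value outside its range is refused whole. "gripper" is the opening, from 0 (shut) to 1 (fully open), set as the call begins (left out, the last holds). The fingers move at their own pace and stop on an object; "squeeze" is the grip in N (left out, the last holds). Time passes only in rows, so rows that repeat a pose let the fingers close. It gives the time, the measured TCP pose, the force and the opening at its end, in the units of the state.
- env.sense(): the state, without advancing time (a new reading comes with each control period).
- imaging.snapshot(name): name is "side" or "top" or "wrist"; returns a dict with "color" (420x560x3 uint8, blue, green, red), "z_map" (420x560 float32, m along the optical axis (not along the pixel's ray), 0 where there is no reading), "intrinsics" (3x3 intrinsics, pixels), "R" (3x3) and "t" (3): a world point X has camera coordinates R X + t. Camera axes: x right, y down, z forward; pixel columns grow to the right and rows downward; lengths in m; the calibration is good to about 2 mm. A picture is of the moment at which its call begins.
- env.finish_job(): hands the job in, once; it reports no verdict.
The state is a dict: "time": time; "joints": joint angles; "joint_vel": joint speeds; "joint_torque": joint torques, N m; "position": TCP position; "tcp_rot": TCP orientation; "force": force on the tool from outside, world axes, zero at the start; "moment": the same for the moment, N m; "grip_width": opening from 0.0 (shut) to 1.0 (fully open).
Only numpy, scipy, OpenCV 4.12 (cv2) and the standard library are available. Lean on these libraries where they do the work, as an engineer would, in place of code of your own. Each camera call takes 0.05 s, during which the arm holds its last target.

## Working session

There is one attempt and no reset: what is moved stays moved. The work goes in short steps, Python scripts to look and compute and a tool call to move; the robot and the scene stay as the last step left them, time stands still between calls to the robot, and variables do not carry over. Pictures are saved under pics/ and viewed, and the job is handed in when it is done.

Besides the shell and the picture viewer there is one more tool, called after "Emit:" as name(argument=value, ...), one argument or row to a line, values as JSON. apply_moves: Moves the arm, as the interface text tells. Its arguments: {"type":"object","properties":{"commands":{"type":"array","items":{"type":"object","properties":{"x":{"type":"number"},"y":{"type":"number"},"z":{"type":"number"},"rx":{"type":"number"},"ry":{"type":"number"},"rz":{"type":"number"}}}},"gripper":{"type":"number"},"squeeze":{"type":"number"}},"required":["commands"]}

```bash
ls; mkdir -p pics; cat > h.py <<'E'
import numpy as np, cv2
from workcell import env, imaging
def snap(n,f):
    s=imaging.snapshot(n); cv2.imwrite('pics/'+f+'.png',s['color']); np.savez('pics/'+f+'.npz',**s); return s
def load(f): return dict(np.load('pics/'+f+'.npz'))
def pts(s):
    z=s['z_map']; K=s['intrinsics']; v,u=np.mgrid[:z.shape[0],:z.shape[1]]
    P=np.stack([(u-K[0,2])/K[0,0]*z,(v-K[1,2])/K[1,1]*z,z],-1)
    W=(P-s['t'])@s['R']; W[z==0]=np.nan; return W
E
python3 - <<'E'
from h import *
s=snap('top','top0');W=pts(s); snap('side','side0'); 
print(s['R'],s['t'],s['intrinsics']); st=env.sense(); print(st)
for v in range(0,420,60): print([tuple(np.round(W[v,u],3)) for u in range(0,560,110)])
E
```

```text
pics
[[-0.0117009  -0.99966137 -0.02324311]
 [-0.99545279  0.01384293 -0.09424499]
 [ 0.09453483  0.02203467 -0.99527767]] [0.04418989 0.44284127 1.13102575] [[429.50044973   0.         279.34383172]
 [  0.         429.50044973 214.41425513]
 [  0.           0.           1.        ]]
{'time': 0.1, 'joints': array([ 9.85902092e-01,  1.58995093e-01,  1.59809536e+00, -4.78367526e-06,
        1.38620533e+00, -2.10105098e-01]), 'joint_vel': array([ 0.00120774, -0.00120184, -0.00281536,  0.00038661, -0.00010469,
        0.00138902]), 'joint_torque': array([-8.36371128e-04, -3.96986246e+01, -3.32340431e+01, -2.28270178e-04,
        4.14944458e-03,  1.98298449e-05]), 'position': array([0.21021426, 0.53461876, 0.23041575]), 'tcp_rot': array([ 1.86299211e-01,  9.82492686e-01, -7.86079376e-04, -3.27485058e-04]), 'force': array([-0.22919369,  0.37820443, -0.60843282]), 'moment': array([-0.06034142,  0.01736713,  0.02171998]), 'grip_width': 1.0015931615405917}
[(np.float64(1.287), np.float64(1.071), np.float64(-0.315)), (np.float64(1.547), np.float64(0.846), np.float64(-0.742)), (np.float64(1.54)
[... 1671 characters left out ...]
4(0.189), np.float64(1.032), np.float64(-0.339)), (np.float64(0.219), np.float64(0.501), np.float64(-0.002)), (np.float64(0.217), np.float64(0.2), np.float64(0.006)), (np.float64(0.214), np.float64(-0.094), np.float64(0.002)), (np.float64(0.21), np.float64(-0.387), np.float64(-0.003)), (np.float64(0.208), np.float64(-0.674), np.float64(0.0))]
[(np.float64(0.198), np.float64(0.407), np.float64(0.58)), (np.float64(0.062), np.float64(0.494), np.float64(0.004)), (np.float64(0.059), np.float64(0.202), np.float64(-0.002)), (np.float64(0.059), np.float64(-0.09), np.float64(0.007)), (np.float64(0.056), np.float64(-0.378), np.float64(0.003)), (np.float64(0.071), np.float64(-0.623), np.float64(0.07))]
```

View pics/top0.png

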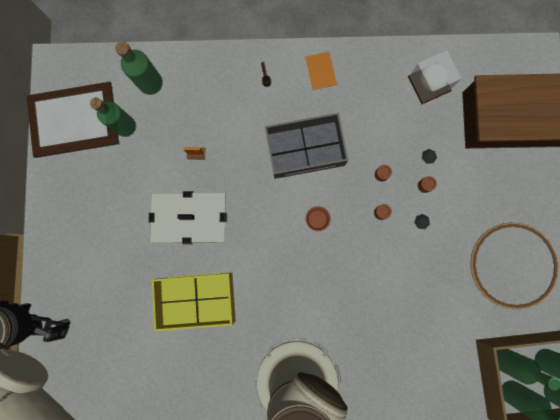

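View pics/side0.png

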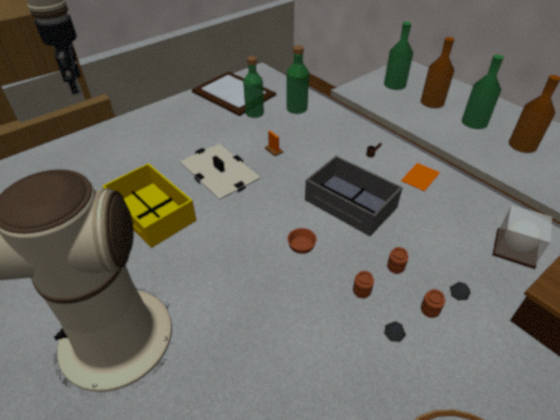

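The top view shows three jars at about (384,173), (428,185) and (383,212). The stones are at (430,156) and (422,222), the bowl at (318,218), the grey box at (306,147), the lid at (188,217) and the marker at (195,153). The yellow look-alike at (192,301) stays untouched. Next I measure them.

```bash
cat >> h.py <<'E'
def roi(W,u0,u1,v0,v1,z0,z1):
    R=W[v0:v1,u0:u1]; m=(R[...,2]>z0)&(R[...,2]<z1); return R[m], m
def rect(P):
    (c,sz,a)=cv2.minAreaRect((P[:,:2]*1000).astype(np.float32)); return np.round(c,1),np.round(sz,1),round(a,1)
E
python3 - <<'E'
from h import *
for cam in ['top0']:
    s=load(cam);W=pts(s)
    for n,(u,v) in dict(j0=(384,173),j1=(428,185),j2=(383,212),s0=(430,156),s1=(422,222)).items():
        P,m=roi(W,u-14,u+14,v-14,v+14,0.012,0.2)
        top=P[P[:,2]>(0.045 if n[0]=='j' else .02)]
        print(n,len(P),np.round(P[:,2].max(),4),'top mean',np.round(top.mean(0),4),np.round((top.min(0)+top.max(0))/2,4),rect(top))
    P,m=roi(W,255,355,105,185,0.055,0.09); print('box',rect(P),P[:,2].mean())
    P,m=roi(W,145,232,185,250,0.006,0.06);
    for a,b in ((.008,.016),(.018,.026),(.03,.06)):
        Q=P[(P[:,2]>a)&(P[:,2]<b)]; print('lid',a,len(Q),rect(Q),np.median(Q[:,2]))
    P,m=roi(W,180,212,140,168,0.004,0.08)
    for a,b in ((.004,.02),(.04,.08)):
        Q=P[(P[:,2]>a)&(P[:,2]<b)]; print('mk',a,len(Q),rect(Q),np.median(Q[:,2]))
s=load('top0')['color']
cv2.imwrite('pics/c1.png',cv2.resize(s[100:260,250:450],None,fx=4,fy=3.75*1.06))
cv2.imwrite('pics/c2.png',cv2.resize(s[135:255,140:240],None,fx=5,fy=5))
E
```

```text
j0 218 0.0557 top mean [ 0.5518 -0.2402  0.0496] [ 0.551  -0.2391  0.0504] (array([ 552.3, -238.9]), array([34.8, 34.7]), 30.9)
j1 240 0.0576 top mean [ 0.5182 -0.3556  0.0501] [ 0.5167 -0.3543  0.0514] (array([ 518.1, -354.7]), array([32.3, 32.6]), 45.5)
j2 218 0.0583 top mean [ 0.4459 -0.2349  0.0496] [ 0.4462 -0.2346  0.0517] (array([ 445.3, -234.8]), array([31.5, 34.9]), 38.9)
s0 155 0.0361 top mean [ 0.5975 -0.3688  0.027 ] [ 0.5982 -0.3696  0.0282] (array([ 597.8, -369.6]), array([28.8, 30.4]), 10.4)
s1 156 0.0355 top mean [ 0.4205 -0.3421  0.0266] [ 0.4231 -0.3441  0.0278] (array([ 423.1, -344.5]), array([29.3, 32.4]), 87.5)
box (array([625.1, -34.1]), array([131.4, 198. ]), 9.6) 0.0674290728941951
lid 0.008 3064 (array([442.9, 288.8]), array([139.1, 210.9]), 0.5) 0.012576587042967848
lid 0.018 246 (array([440.1, 287.9]), array([135.7, 207.1]), 0.5) 0.021299352594712967
lid 0.03 97 (array([439.4, 288.6]), array([40.7, 13.2]), 89.5) 0.04591861510504
mk 0.004 124 (array([622.7, 271.4]), array([85.8, 66.7]), 84.5) 0.008186403571809744
mk 0.04 86 (array([618.5, 269. ]), array([44.6,  8.7]), 88.5) 0.058408240728550956
```

View pics/c2.png

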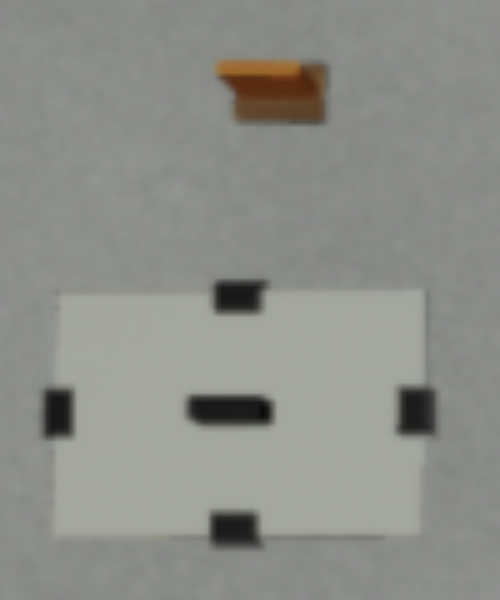

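View pics/c1.png

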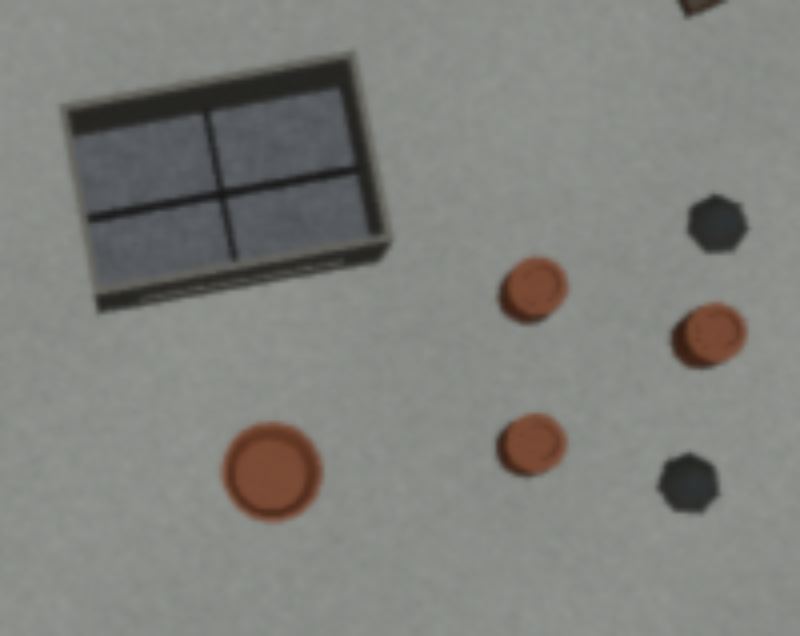

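```bash
cat >> h.py <<'E'
from scipy.spatial.transform import Rotation as Ro
def plan(x,y,z,psi):
    "tool shift (m) and rotvec (deg) from measured pose to TCP (x,y,z), tool down, tool x at world angle psi deg"
    s=env.sense(); R0=Ro.from_quat(s['tcp_rot'])
    c,n=np.cos(np.radians(psi)),np.sin(np.radians(psi))
    R1=Ro.from_matrix(np.array([[c,n,0],[n,-c,0],[0,0,-1]]))
    print('shift',np.round(R0.inv().apply(np.array([x,y,z])-s['position']),4),'rot',np.round((R0.inv()*R1).as_rotvec(degrees=True),2),
      't',round(s['time'],2),'pos',np.round(s['position'],4),'F',np.round(s['force'],1),'g',round(float(s['grip_width']),3))
B=np.array([.625,-.034]);BY=9.6
def box(x,y,b=None,yaw=None):
    b=B if b is None else b; a=np.radians(BY if yaw is None else yaw)
    return b+np.array([x*np.cos(a)-y*np.sin(a),x*np.sin(a)+y*np.cos(a)])
E
python3 -c "
from h import *
plan(.50,-.20,.26,9.6)"
```

```text
shift [-0.5386 -0.5776 -0.0288] rot [-6.0000e-02  1.2000e-01  1.4893e+02] t 0.1 pos [0.2102 0.5346 0.2304] F [-0.2  0.4 -0.6] g 1.002
```

Emit:
apply_moves(
  commands=[
    {"x":-0.27,"y":-0.29,"z":-0.03,"rz":75},
    {"x":-0.27,"y":-0.29,"z":-0.03,"rz":75},
    {"x":-0.27,"y":-0.29,"z":-0.03,"rz":75},
    {"x":-0.27,"y":-0.29,"z":-0.03,"rz":75},
    {"x":-0.27,"y":-0.29,"z":-0.03,"rz":75},
    {"x":-0.27,"y":-0.29,"z":-0.03,"rz":75},
    {"x":-0.27,"y":-0.29,"z":-0.03,"rz":75},
    {"x":-0.27,"y":-0.29,"z":-0.03,"rz":75},
    {"x":-0.27,"y":-0.29,"z":-0.03,"rz":75},
    {"x":-0.27,"y":-0.29,"z":-0.03,"rz":75},
    {"x":-0.27,"y":-0.29,"z":-0.03,"rz":75},
    {"x":-0.27,"y":-0.29,"z":-0.03,"rz":75},
  ],
)

```text
invalid input
```

```bash
python3 -c "
from h import *
plan(.50,-.20,.26,9.6)"
```

```text
shift [-0.5386 -0.5776 -0.0288] rot [-6.0000e-02  1.2000e-01  1.4893e+02] t 0.1 pos [0.2102 0.5346 0.2304] F [-0.2  0.4 -0.6] g 1.002
```

Emit:
apply_moves(
  commands=[
    {"x":-0.02,"y":-0.02,"z":-0.01,"rx":0,"ry":0,"rz":5},
  ],
)

```text
time: 0.18
position: [0.2197, 0.5098, 0.2383]
tcp_rot: [0.228, 0.974, -0.002, -0.002]
force: [0.2, 0.3, -0.4]
grip_width: 1.002
```

Emit:
apply_moves(
  commands=[
    {"x":-0.03,"y":-0.03,"z":-0.01,"rz":7},
    {"x":-0.06,"y":-0.06,"z":-0.01,"rz":14},
  ],
)

```text
invalid input
```

Emit:
apply_moves(
  commands=[
    {"x":-0.03,"y":-0.03,"z":-0.01,"rx":0,"ry":0,"rz":70},
    {"x":-0.27,"y":-0.27,"z":-0.02,"rx":0,"ry":0,"rz":70},
    {"x":-0.27,"y":-0.27,"z":-0.02,"rx":0,"ry":0,"rz":70},
    {"x":-0.27,"y":-0.27,"z":-0.02,"rx":0,"ry":0,"rz":70},
    {"x":-0.27,"y":-0.27,"z":-0.02,"rx":0,"ry":0,"rz":70},
    {"x":-0.27,"y":-0.27,"z":-0.02,"rx":0,"ry":0,"rz":70},
    {"x":-0.27,"y":-0.27,"z":-0.02,"rx":0,"ry":0,"rz":70},
    {"x":-0.27,"y":-0.27,"z":-0.02,"rx":0,"ry":0,"rz":70},
    {"x":-0.27,"y":-0.27,"z":-0.02,"rx":0,"ry":0,"rz":70},
    {"x":-0.27,"y":-0.27,"z":-0.02,"rx":0,"ry":0,"rz":70},
  ],
)

```text
time: 1.02
position: [0.3445, 0.1422, 0.2613]
tcp_rot: [0.75, 0.661, -0.0, 0.001]
force: [-0.8, 0.4, -0.0]
grip_width: 1.004
```

```bash
python3 -c "
from h import *
plan(.50,-.20,.26,9.6)"
```

```text
shift [-0.3199  0.1972  0.0023] rot [1.500e-01 6.000e-02 7.319e+01] t 1.02 pos [0.3445 0.1422 0.2613] F [-0.8  0.4 -0. ] g 1.004
```

All six keys are needed in each row. I'll carry on toward the jars.

Emit:
apply_moves(
  commands=[
    {"x":-0.32,"y":0.197,"z":0.002,"rx":0,"ry":0,"rz":73.2},
    {"x":-0.32,"y":0.197,"z":0.002,"rx":0,"ry":0,"rz":73.2},
    {"x":-0.32,"y":0.197,"z":0.002,"rx":0,"ry":0,"rz":73.2},
    {"x":-0.32,"y":0.197,"z":0.002,"rx":0,"ry":0,"rz":73.2},
    {"x":-0.32,"y":0.197,"z":0.002,"rx":0,"ry":0,"rz":73.2},
    {"x":-0.32,"y":0.197,"z":0.002,"rx":0,"ry":0,"rz":73.2},
    {"x":-0.32,"y":0.197,"z":0.002,"rx":0,"ry":0,"rz":73.2},
    {"x":-0.32,"y":0.197,"z":0.002,"rx":0,"ry":0,"rz":73.2},
    {"x":-0.32,"y":0.197,"z":0.002,"rx":0,"ry":0,"rz":73.2},
    {"x":-0.32,"y":0.197,"z":0.002,"rx":0,"ry":0,"rz":73.2},
    {"x":-0.32,"y":0.197,"z":0.002,"rx":0,"ry":0,"rz":73.2},
    {"x":-0.32,"y":0.197,"z":0.002,"rx":0,"ry":0,"rz":73.2},
  ],
)

```text
time: 2.02
position: [0.5025, -0.1937, 0.2583]
tcp_rot: [0.996, 0.089, -0.001, -0.001]
force: [0.1, 0.3, 0.3]
grip_width: 1.002
```

```bash
python3 -c "
from h import *
snap('wrist','w1'); snap('top','t1')
plan(.552,-.239,.1,9.6); print(env.sense()['joints'])"
```

```text
shift [0.0404 0.0544 0.1589] rot [-0.03  0.03  0.8 ] t 2.12 pos [ 0.5026 -0.1929  0.2589] F [-0.2  0.4  0.3] g 1.003
[-5.91077917e-01  4.54186201e-02  1.66404743e+00  2.01715358e-05
  1.43289949e+00  7.98196419e-01]
```

View pics/w1.png

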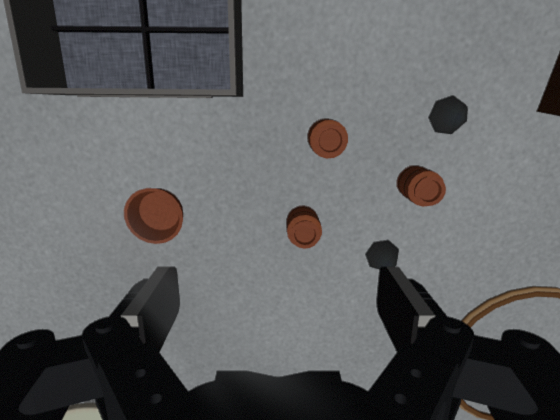

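The wrist view shows the jars at (329,138), (425,187) and (304,231), unchanged. The stones are at (449,114) and (382,255). I'll refine the positions with depth.

```bash
cat >> h.py <<'E'
def jartop(s,u,v,r=30,lo=.046,hi=.06):
    W=pts(s); P,m=roi(W,max(u-r,0),u+r,max(v-r,0),v+r,lo,hi); 
    (c,R)=cv2.minEnclosingCircle((P[:,:2]*1000).astype(np.float32)); return np.round(c,1),round(R,1),round(float(np.median(P[:,2])),4),rect(P)
E
python3 -c "
from h import *
s=load('w1')
for p in ((329,138),(425,187),(304,231)): print(jartop(s,*p))
W=pts(s); P,m=roi(W,0,280,0,110,.06,.08); print(P[:,2].mean(), rect(P))
"
```

```text
(array([ 550.4, -237.8]), 16.5, 0.05, (array([ 550.4, -237.7]), array([31.9, 32.1]), 38.2))
(array([ 517.1, -353.4]), 16.7, 0.0499, (array([ 517.3, -353.6]), array([32.2, 31.8]), 76.8))
(array([ 445.3, -233. ]), 16.4, 0.0501, (array([ 445.3, -232.9]), array([31.7, 32.2]), 40.4))
0.06739260381408327 (array([598.1, -34.9]), array([ 77.8, 199.3]), 9.7)
```

Emit:
apply_moves(
  commands=[
    {"x":0.039,"y":0.0535,"z":0.13,"rx":0,"ry":0,"rz":0.8},
    {"x":0.039,"y":0.0535,"z":0.13,"rx":0,"ry":0,"rz":0.8},
    {"x":0.039,"y":0.0535,"z":0.13,"rx":0,"ry":0,"rz":0.8},
    {"x":0.039,"y":0.0535,"z":0.13,"rx":0,"ry":0,"rz":0.8},
    {"x":0.039,"y":0.0535,"z":0.16,"rx":0,"ry":0,"rz":0.8},
    {"x":0.039,"y":0.0535,"z":0.19,"rx":0,"ry":0,"rz":0.8},
    {"x":0.039,"y":0.0535,"z":0.215,"rx":0,"ry":0,"rz":0.8},
    {"x":0.039,"y":0.0535,"z":0.235,"rx":0,"ry":0,"rz":0.8},
    {"x":0.039,"y":0.0535,"z":0.246,"rx":0,"ry":0,"rz":0.8},
    {"x":0.039,"y":0.0535,"z":0.249,"rx":0,"ry":0,"rz":0.8},
    {"x":0.039,"y":0.0535,"z":0.249,"rx":0,"ry":0,"rz":0.8},
    {"x":0.039,"y":0.0535,"z":0.249,"rx":0,"ry":0,"rz":0.8},
  ],
)

```text
time: 3.12
position: [0.5518, -0.2392, 0.0118]
tcp_rot: [0.997, 0.083, 0.001, 0.001]
force: [0.5, -1.1, 0.0]
grip_width: 1.0
```

```bash
python3 -c "
from h import *
snap('wrist','w2')
plan(.551,-.2385,.009,9.6)"
```

```text
shift [-0.0009 -0.0011  0.0032] rot [ 0.13 -0.14 -0.05] t 3.17 pos [ 0.552  -0.2395  0.0122] F [ 0.1 -0.4  0.8] g 1.001
```

View pics/w2.png

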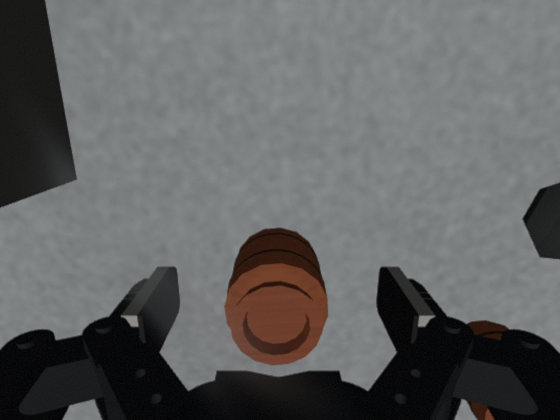

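The jar is centred between the pads at column 277. I'll close lightly.

Emit:
apply_moves(
  commands=[
    {"x":-0.001,"y":-0.001,"z":0.003,"rx":0,"ry":0,"rz":0},
    {"x":-0.001,"y":-0.001,"z":0.003,"rx":0,"ry":0,"rz":0},
    {"x":-0.001,"y":-0.001,"z":0.003,"rx":0,"ry":0,"rz":0},
    {"x":-0.001,"y":-0.001,"z":0.003,"rx":0,"ry":0,"rz":0},
    {"x":-0.001,"y":-0.001,"z":0.003,"rx":0,"ry":0,"rz":0},
    {"x":-0.001,"y":-0.001,"z":0.003,"rx":0,"ry":0,"rz":0},
    {"x":-0.001,"y":-0.001,"z":0.003,"rx":0,"ry":0,"rz":0},
    {"x":-0.001,"y":-0.001,"z":0.003,"rx":0,"ry":0,"rz":0},
  ],
  gripper=0.3,
  squeeze=22,
)

```text
time: 3.83
position: [0.5499, -0.2381, 0.0078]
tcp_rot: [0.997, 0.083, 0.0, 0.0]
force: [-0.9, 0.5, 4.3]
grip_width: 0.462
```

```bash
python3 -c "
from h import *
plan(*box(.031,-.046),.13,9.6); print(box(.031,-.046))"
```

```text
shift [ 0.139  -0.1429 -0.1222] rot [ 0.03 -0.03 -0.07] t 3.83 pos [ 0.5499 -0.2381  0.0078] F [-0.9  0.5  4.3] g 0.462
[ 0.66323724 -0.07418599]
```

Emit:
apply_moves(
  commands=[
    {"x":0,"y":0,"z":-0.02,"rx":0,"ry":0,"rz":0},
    {"x":0,"y":0,"z":-0.05,"rx":0,"ry":0,"rz":0},
    {"x":0,"y":0,"z":-0.09,"rx":0,"ry":0,"rz":0},
    {"x":0.02,"y":-0.02,"z":-0.125,"rx":0,"ry":0,"rz":0},
    {"x":0.045,"y":-0.045,"z":-0.125,"rx":0,"ry":0,"rz":0},
    {"x":0.072,"y":-0.073,"z":-0.125,"rx":0,"ry":0,"rz":0},
    {"x":0.1,"y":-0.102,"z":-0.125,"rx":0,"ry":0,"rz":0},
    {"x":0.12,"y":-0.125,"z":-0.125,"rx":0,"ry":0,"rz":0},
    {"x":0.133,"y":-0.137,"z":-0.125,"rx":0,"ry":0,"rz":0},
    {"x":0.139,"y":-0.143,"z":-0.125,"rx":0,"ry":0,"rz":0},
    {"x":0.139,"y":-0.143,"z":-0.125,"rx":0,"ry":0,"rz":0},
    {"x":0.139,"y":-0.143,"z":-0.125,"rx":0,"ry":0,"rz":0},
  ],
)

```text
time: 4.83
position: [0.6624, -0.0744, 0.1315]
tcp_rot: [0.997, 0.083, -0.001, 0.0]
force: [-0.3, 0.3, -0.3]
grip_width: 0.465
```

```bash
python3 -c "
from h import *
snap('wrist','w3')
plan(*box(.031,-.046),.0135,9.6)
s=load('w3');W=pts(s)
P,m=roi(W,0,560,0,420,.06,.075); 
P=P[(abs(P[:,0]-.625)<.12)&(abs(P[:,1]+.034)<.14)]
print(len(P),rect(P),P[:,2].mean())"
```

```text
shift [ 0.0013 -0.0006  0.1182] rot [ 0.    0.08 -0.13] t 4.88 pos [ 0.6622 -0.075   0.1317] F [-0.4 -0.8 -1.2] g 0.461
7083 (array([623.7, -30.5]), array([130.9, 199.5]), 9.7) 0.06700644143807985
```

View pics/w3.png

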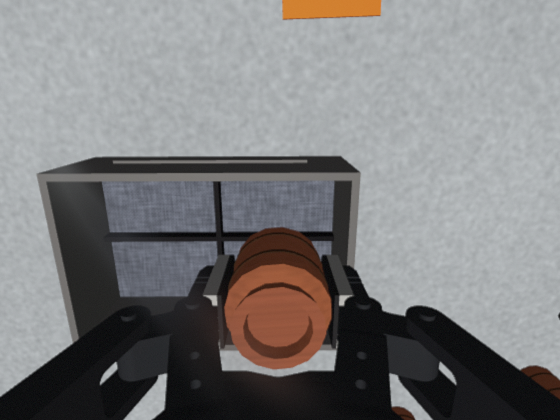

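The jar is held and lies over its compartment, so I'll lower it.

Emit:
apply_moves(
  commands=[
    {"x":0.001,"y":-0.001,"z":0.02,"rx":0,"ry":0,"rz":0},
    {"x":0.001,"y":-0.001,"z":0.045,"rx":0,"ry":0,"rz":0},
    {"x":0.001,"y":-0.001,"z":0.07,"rx":0,"ry":0,"rz":0},
    {"x":0.001,"y":-0.001,"z":0.09,"rx":0,"ry":0,"rz":0},
    {"x":0.001,"y":-0.001,"z":0.105,"rx":0,"ry":0,"rz":0},
    {"x":0.001,"y":-0.001,"z":0.113,"rx":0,"ry":0,"rz":0},
    {"x":0.001,"y":-0.001,"z":0.116,"rx":0,"ry":0,"rz":0},
    {"x":0.001,"y":-0.001,"z":0.116,"rx":0,"ry":0,"rz":0},
    {"x":0.001,"y":-0.001,"z":0.116,"rx":0,"ry":0,"rz":0},
  ],
)

```text
time: 5.63
position: [0.6672, -0.073, 0.023]
tcp_rot: [0.997, 0.083, 0.004, 0.001]
force: [-7.7, 10.5, 23.9]
grip_width: 0.46
```

```bash
python3 -c "
from h import *
plan(*box(.031,-.046),.0135,9.6)"
```

```text
shift [-0.0042  0.0005  0.0095] rot [ 0.12 -0.4  -0.1 ] t 5.63 pos [ 0.6672 -0.073   0.023 ] F [-7.7 10.5 23.9] g 0.46
```

Emit:
apply_moves(
  commands=[
    {"x":0,"y":0,"z":-0.008,"rx":0,"ry":0,"rz":0},
    {"x":0,"y":0,"z":-0.012,"rx":0,"ry":0,"rz":0},
  ],
)

```text
time: 5.8
position: [0.6647, -0.0738, 0.0303]
tcp_rot: [0.997, 0.083, 0.001, 0.001]
force: [0.7, -0.2, -1.8]
grip_width: 0.463
```

```bash
python3 -c "
from h import *
snap('wrist','w4');snap('top','t4');snap('side','s4')
plan(*box(.031,-.046),.0135,9.6)
c=load('t4')['color'];cv2.imwrite('pics/t4c.png',cv2.resize(c[100:200,240:370],None,fx=5,fy=5,interpolation=2))"
```

```text
shift [-0.0006  0.0006  0.0149] rot [ 0.02 -0.02 -0.13] t 5.95 pos [ 0.6638 -0.0735  0.0284] F [-0.5 -0.  -2.6] g 0.46
```

View pics/w4.png

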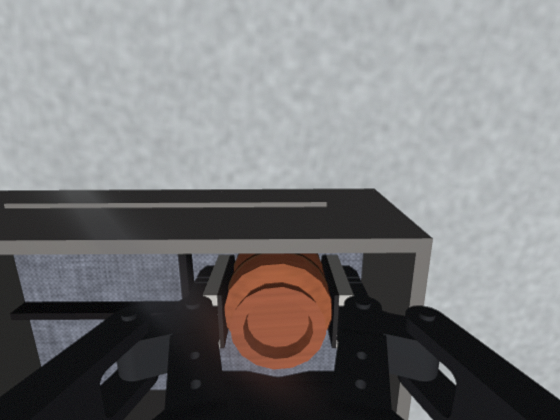

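View pics/t4c.png

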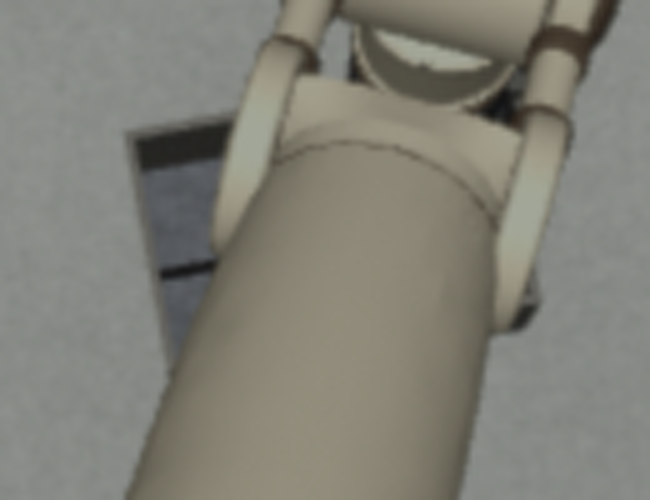

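```bash
python3 -c "
from h import *
s=load('w4');W=pts(s);st=env.sense();R=Ro.from_quat(st['tcp_rot']).as_matrix()
T=(W-st['position'])@R
for p in [(430,315),(415,320),(440,320),(450,340),(365,300),(350,290),(340,320),(345,340),(500,400),(130,320),(420,240),(400,235),(280,290)]:
    print(p,np.round(T[p[1],p[0]]*1000,1),np.round(W[p[1],p[0]]*1000,1))
M=(T[...,2]<.0)&(T[...,2]>-.12)&(abs(T[...,1])<.09)&(T[...,0]<.012)&(T[...,0]>-.06)
for a in range(-120,0,10):
    m=M&(T[...,2]*1000>=a)&(T[...,2]*1000<a+10)
    if m.sum(): print(a,m.sum(),np.round(T[m].min(0)*1000),np.round(T[m].max(0)*1000))
P,m=roi(W,0,560,150,420,.06,.075);print(rect(P))
"
```

```text
(430, 315) [ 13.9  45.6 -54.6] [ 685.  -116.2   83. ]
(415, 320) [ 12.9  40.8 -55.6] [ 683.2 -111.6   84. ]
(440, 320) [ 12.3  48.8 -54.8] [ 683.9 -119.6   83.2]
(450, 340) [ 12.9  46.9 -64.6] [ 684.1 -117.7   93. ]
(365, 300) [ 13.9  28.1 -46.3] [682.1 -98.9  74.7]
(350, 290) [ 11.5  25.4 -36.1] [679.3 -96.7  64.5]
(340, 320) [  4.5  20.9 -43.7] [671.7 -93.4  72.1]
(345, 340) [ 17.5  16.7 -70.5] [683.8 -87.1  98.9]
(500, 400) [ 12.4  48.5 -84. ] [ 684.  -119.3  112.4]
(130, 320) [ 13.3 -44.3 -56. ] [669.6 -27.6  84.4]
(420, 240) [ 32.4  46.1 -40.4] [ 703.3 -113.7   68.8]
(400, 235) [ 33.1  40.5 -37.6] [ 703. -108.   66.]
(280, 290) [ 16.    0.5 -43.5] [679.6 -71.3  71.9]
-90 4617 [  3. -62. -88.] [ 12.  62. -80.]
-80 5494 [ -9. -62. -80.] [ 12.  61. -70.]
-70 3198 [-12. -57. -70.] [ 12.  57. -60.]
-60 5818 [-12. -55. -60.] [ 12.  55. -50.]
-50 4387 [-42. -50. -50.] [ 12.  51. -40.]
-40 5325 [-44. -33. -40.] [ 12.  51. -30.]
-30 1330 [-33. -34. -30.] [ 12.  46. -20.]
-20 1118 [-11. -34. -20.] [ 12.  46. -10.]
-10 623 [-14. -32. -10.] [12. 46. -0.]
(array([655. , -51.6]), array([ 77.4, 147.8]), 9.5)
```

The finger knuckles, about 55 mm out at 50–60 mm above the tip, hit the box wall. I need to grip higher on the jar and place nearer the centre. I'll put this jar back on the table and regrasp.

Emit:
apply_moves(
  commands=[
    {"x":0,"y":0,"z":-0.03,"rx":0,"ry":0,"rz":0},
    {"x":0,"y":0,"z":-0.07,"rx":0,"ry":0,"rz":0},
    {"x":0,"y":0,"z":-0.1,"rx":0,"ry":0,"rz":0},
    {"x":-0.02,"y":0.02,"z":-0.11,"rx":0,"ry":0,"rz":0},
    {"x":-0.045,"y":0.045,"z":-0.11,"rx":0,"ry":0,"rz":0},
    {"x":-0.072,"y":0.073,"z":-0.11,"rx":0,"ry":0,"rz":0},
    {"x":-0.1,"y":0.102,"z":-0.11,"rx":0,"ry":0,"rz":0},
    {"x":-0.12,"y":0.125,"z":-0.1,"rx":0,"ry":0,"rz":0},
    {"x":-0.133,"y":0.14,"z":-0.07,"rx":0,"ry":0,"rz":0},
    {"x":-0.139,"y":0.144,"z":-0.04,"rx":0,"ry":0,"rz":0},
    {"x":-0.139,"y":0.144,"z":-0.01,"rx":0,"ry":0,"rz":0},
    {"x":-0.139,"y":0.144,"z":0,"rx":0,"ry":0,"rz":0},
  ],
)

```text
time: 6.95
position: [0.5462, -0.2364, 0.0225]
tcp_rot: [0.997, 0.082, -0.004, -0.003]
force: [-0.5, 0.4, -2.2]
grip_width: 0.462
```

```bash
python3 -c "
from h import *
plan(.551,-.2385,.009,9.6)"
```

```text
shift [0.0044 0.003  0.0135] rot [-0.39  0.4  -0.2 ] t 6.95 pos [ 0.5462 -0.2364  0.0225] F [-0.5  0.4 -2.2] g 0.462
```

Emit:
apply_moves(
  commands=[
    {"x":0,"y":0,"z":0.0,"rx":0,"ry":0,"rz":0},
    {"x":0,"y":0,"z":0.0,"rx":0,"ry":0,"rz":0},
    {"x":0,"y":0,"z":0.007,"rx":0,"ry":0,"rz":0},
    {"x":0,"y":0,"z":0.012,"rx":0,"ry":0,"rz":0},
    {"x":0,"y":0,"z":0.016,"rx":0,"ry":0,"rz":0},
    {"x":0,"y":0,"z":0.018,"rx":0,"ry":0,"rz":0},
    {"x":0,"y":0,"z":0.019,"rx":0,"ry":0,"rz":0},
    {"x":0,"y":0,"z":0.019,"rx":0,"ry":0,"rz":0},
    {"x":0,"y":0,"z":0.019,"rx":0,"ry":0,"rz":0},
  ],
)

```text
time: 7.7
position: [0.5507, -0.2378, 0.0095]
tcp_rot: [0.997, 0.083, 0.0, 0.0]
force: [0.5, 0.1, -0.4]
grip_width: 0.462
```

```bash
python3 -c "
from h import *
plan(.551,-.2385,.009,9.6)"
```

```text
shift [0.0002 0.0008 0.0005] rot [ 0.01 -0.01 -0.07] t 7.7 pos [ 0.5507 -0.2378  0.0095] F [ 0.5  0.1 -0.4] g 0.462
```

Emit:
apply_moves(
  commands=[
    {"x":0,"y":0,"z":0.001,"rx":0,"ry":0,"rz":0},
    {"x":0,"y":0,"z":0.002,"rx":0,"ry":0,"rz":0},
    {"x":0,"y":0,"z":0.002,"rx":0,"ry":0,"rz":0},
    {"x":0,"y":0,"z":0.002,"rx":0,"ry":0,"rz":0},
  ],
)

```text
time: 8.03
position: [0.5509, -0.238, 0.0079]
tcp_rot: [0.997, 0.083, 0.0, 0.0]
force: [-1.0, 0.4, 2.7]
grip_width: 0.46
```

Emit:
apply_moves(
  commands=[
    {"x":0,"y":0,"z":0,"rx":0,"ry":0,"rz":0},
    {"x":0,"y":0,"z":0,"rx":0,"ry":0,"rz":0},
    {"x":0,"y":0,"z":0,"rx":0,"ry":0,"rz":0},
    {"x":0,"y":0,"z":0,"rx":0,"ry":0,"rz":0},
    {"x":0,"y":0,"z":-0.004,"rx":0,"ry":0,"rz":0},
    {"x":0,"y":0,"z":-0.008,"rx":0,"ry":0,"rz":0},
    {"x":0,"y":0,"z":-0.008,"rx":0,"ry":0,"rz":0},
    {"x":0,"y":0,"z":-0.008,"rx":0,"ry":0,"rz":0},
  ],
  gripper=0.65,
)

```text
time: 8.7
position: [0.551, -0.238, 0.0159]
tcp_rot: [0.997, 0.083, 0.0, 0.0]
force: [-0.6, -0.3, -0.5]
grip_width: 0.649
```

```bash
python3 -c "
from h import *
snap('wrist','w5')
plan(.551,-.2385,.0165,9.6)"
```

```text
shift [ 0.0001  0.0006 -0.0009] rot [ 0.03 -0.03 -0.07] t 8.75 pos [ 0.5508 -0.2379  0.0156] F [0.2 0.4 0.1] g 0.654
```

View pics/w5.png

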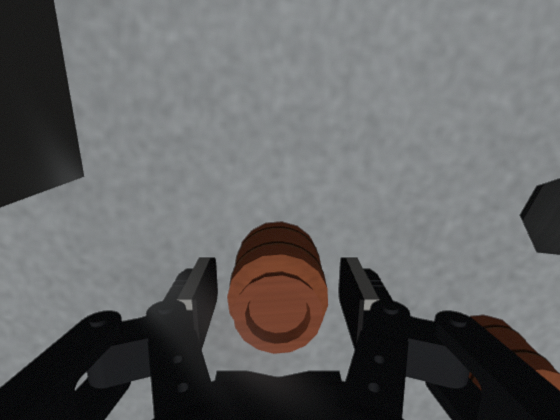

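The jar stands upright. I'll regrasp it higher.

Emit:
apply_moves(
  commands=[
    {"x":0,"y":0,"z":0,"rx":0,"ry":0,"rz":0},
    {"x":0,"y":0,"z":0,"rx":0,"ry":0,"rz":0},
    {"x":0,"y":0,"z":0,"rx":0,"ry":0,"rz":0},
    {"x":0,"y":0,"z":0,"rx":0,"ry":0,"rz":0},
    {"x":0,"y":0,"z":0,"rx":0,"ry":0,"rz":0},
  ],
  gripper=0.3,
  squeeze=22,
)

```text
time: 9.17
position: [0.5506, -0.2379, 0.0154]
tcp_rot: [0.997, 0.083, 0.0, 0.0]
force: [-1.4, 0.1, 0.5]
grip_width: 0.464
```

```bash
python3 -c "
from h import *
plan(*box(.031,-.037),.14,9.6)"
```

```text
shift [ 0.1381 -0.1518 -0.1247] rot [ 0.01 -0.01 -0.08] t 9.17 pos [ 0.5506 -0.2379  0.0154] F [-1.4  0.1  0.5] g 0.464
```

Emit:
apply_moves(
  commands=[
    {"x":0,"y":0,"z":-0.02,"rx":0,"ry":0,"rz":0},
    {"x":0,"y":0,"z":-0.05,"rx":0,"ry":0,"rz":0},
    {"x":0,"y":0,"z":-0.09,"rx":0,"ry":0,"rz":0},
    {"x":0.02,"y":-0.022,"z":-0.12,"rx":0,"ry":0,"rz":0},
    {"x":0.045,"y":-0.05,"z":-0.12,"rx":0,"ry":0,"rz":0},
    {"x":0.072,"y":-0.078,"z":-0.12,"rx":0,"ry":0,"rz":0},
    {"x":0.1,"y":-0.107,"z":-0.12,"rx":0,"ry":0,"rz":0},
    {"x":0.12,"y":-0.13,"z":-0.12,"rx":0,"ry":0,"rz":0},
    {"x":0.132,"y":-0.145,"z":-0.12,"rx":0,"ry":0,"rz":0},
    {"x":0.138,"y":-0.152,"z":-0.12,"rx":0,"ry":0,"rz":0},
    {"x":0.138,"y":-0.152,"z":-0.12,"rx":0,"ry":0,"rz":0},
    {"x":0.138,"y":-0.152,"z":-0.12,"rx":0,"ry":0,"rz":0},
  ],
)

```text
time: 10.17
position: [0.6609, -0.0655, 0.1347]
tcp_rot: [0.997, 0.083, -0.001, 0.0]
force: [0.5, -0.2, -2.3]
grip_width: 0.457
```

Emit:
apply_moves(
  commands=[
    {"x":0,"y":0,"z":0.02,"rx":0,"ry":0,"rz":0},
    {"x":0,"y":0,"z":0.045,"rx":0,"ry":0,"rz":0},
    {"x":0,"y":0,"z":0.065,"rx":0,"ry":0,"rz":0},
    {"x":0,"y":0,"z":0.08,"rx":0,"ry":0,"rz":0},
    {"x":0,"y":0,"z":0.09,"rx":0,"ry":0,"rz":0},
    {"x":0,"y":0,"z":0.098,"rx":0,"ry":0,"rz":0},
    {"x":0,"y":0,"z":0.103,"rx":0,"ry":0,"rz":0},
    {"x":0,"y":0,"z":0.106,"rx":0,"ry":0,"rz":0},
    {"x":0,"y":0,"z":0.106,"rx":0,"ry":0,"rz":0},
    {"x":0,"y":0,"z":0.106,"rx":0,"ry":0,"rz":0},
  ],
)

```text
time: 11.0
position: [0.6621, -0.0652, 0.0301]
tcp_rot: [0.997, 0.083, 0.001, 0.0]
force: [0.4, -0.1, -0.9]
grip_width: 0.458
```

```bash
python3 -c "
from h import *
plan(*box(.031,-.037),.0205,9.6)"
```

```text
shift [-0.0004  0.0001  0.0096] rot [ 0.04 -0.07 -0.07] t 11.0 pos [ 0.6621 -0.0652  0.0301] F [ 0.4 -0.1 -0.9] g 0.458
```

No contact yet, so I'll lower the last 9–10 mm slowly.

Emit:
apply_moves(
  commands=[
    {"x":0,"y":0,"z":0.003,"rx":0,"ry":0,"rz":0},
    {"x":0,"y":0,"z":0.006,"rx":0,"ry":0,"rz":0},
    {"x":0,"y":0,"z":0.008,"rx":0,"ry":0,"rz":0},
    {"x":0,"y":0,"z":0.009,"rx":0,"ry":0,"rz":0},
    {"x":0,"y":0,"z":0.009,"rx":0,"ry":0,"rz":0},
    {"x":0,"y":0,"z":0.009,"rx":0,"ry":0,"rz":0},
  ],
)

```text
time: 11.5
position: [0.6615, -0.0649, 0.0204]
tcp_rot: [0.997, 0.083, -0.0, -0.0]
force: [-1.3, -0.0, 0.7]
grip_width: 0.461
```

```bash
python3 -c "
from h import *
plan(*box(.031,-.037),.0205,9.6)"
```

```text
shift [ 0.0001  0.0004 -0.0001] rot [-0.    0.   -0.07] t 11.5 pos [ 0.6615 -0.0649  0.0204] F [-1.3 -0.   0.7] g 0.461
```

Emit:
apply_moves(
  commands=[
    {"x":0,"y":0,"z":0,"rx":0,"ry":0,"rz":0},
    {"x":0,"y":0,"z":0,"rx":0,"ry":0,"rz":0},
    {"x":0,"y":0,"z":0,"rx":0,"ry":0,"rz":0},
    {"x":0,"y":0,"z":0,"rx":0,"ry":0,"rz":0},
    {"x":0,"y":0,"z":-0.01,"rx":0,"ry":0,"rz":0},
    {"x":0,"y":0,"z":-0.03,"rx":0,"ry":0,"rz":0},
    {"x":0,"y":0,"z":-0.06,"rx":0,"ry":0,"rz":0},
    {"x":0,"y":0,"z":-0.09,"rx":0,"ry":0,"rz":0},
    {"x":0,"y":0,"z":-0.12,"rx":0,"ry":0,"rz":0},
    {"x":0,"y":0,"z":-0.15,"rx":0,"ry":0,"rz":0},
    {"x":-0.03,"y":0.03,"z":-0.18,"rx":0,"ry":0,"rz":0},
    {"x":-0.06,"y":0.06,"z":-0.18,"rx":0,"ry":0,"rz":0},
  ],
  gripper=0.58,
)

```text
time: 12.5
position: [0.621, -0.1262, 0.2063]
tcp_rot: [0.996, 0.085, 0.005, 0.002]
force: [0.6, -0.7, 0.7]
grip_width: 0.581
```

```bash
python3 -c "
from h import *
snap('wrist','w6')
plan(.5175,-.354,.13,9.6)"
```

```text
shift [-0.1337  0.2005  0.0762] rot [ 0.48 -0.2  -0.19] t 12.55 pos [ 0.6162 -0.1337  0.205 ] F [ 1.8 -5.7  0.4] g 0.582
```

View pics/w6.png

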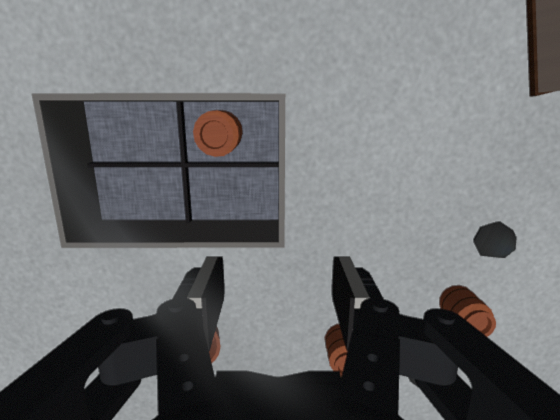

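Jar 0 stands in the far-right compartment at (217,132). Now for jar 1.

Emit:
apply_moves(
  commands=[
    {"x":-0.03,"y":0.04,"z":0.01,"rx":0,"ry":0,"rz":0},
    {"x":-0.05,"y":0.075,"z":0.03,"rx":0,"ry":0,"rz":0},
    {"x":-0.075,"y":0.11,"z":0.05,"rx":0,"ry":0,"rz":0},
    {"x":-0.1,"y":0.145,"z":0.06,"rx":0,"ry":0,"rz":0},
    {"x":-0.12,"y":0.175,"z":0.07,"rx":0,"ry":0,"rz":0},
    {"x":-0.13,"y":0.192,"z":0.075,"rx":0,"ry":0,"rz":0},
    {"x":-0.133,"y":0.2,"z":0.076,"rx":0,"ry":0,"rz":0},
    {"x":-0.133,"y":0.2,"z":0.076,"rx":0,"ry":0,"rz":0},
    {"x":-0.133,"y":0.2,"z":0.076,"rx":0,"ry":0,"rz":0},
  ],
  gripper=1.0,
)

```text
time: 13.3
position: [0.52, -0.3456, 0.1238]
tcp_rot: [0.997, 0.083, 0.0, -0.0]
force: [-0.1, -0.5, 0.6]
grip_width: 0.995
```

```bash
python3 -c "
from h import *
snap('wrist','w7')
plan(.5175,-.354,.0165,9.6)"
```

```text
shift [-0.0045  0.0085  0.1075] rot [ 0.01 -0.05 -0.04] t 13.35 pos [ 0.5204 -0.3449  0.124 ] F [-0.4 -0.4  0. ] g 0.999
```

View pics/w7.png

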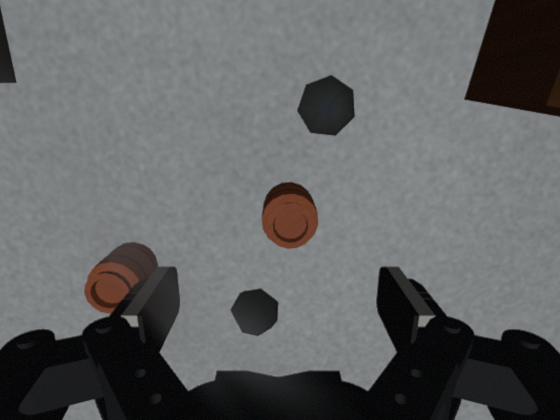

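```bash
python3 -c "
from h import *
s=load('w7')
print(jartop(s,290,222)); print(jartop(s,113,288))
plan(.5172,-.3535,.0165,9.6)"
```

```text
(array([ 517.2, -353.7]), 16.5, 0.0501, (array([ 517.5, -353.5]), array([32.3, 32.1]), 18.0))
(array([ 445.2, -233. ]), 17.2, 0.0499, (array([ 446.7, -230.7]), array([26.8, 33.3]), 59.5))
shift [-0.0047  0.0079  0.1075] rot [ 0.01 -0.05 -0.04] t 13.35 pos [ 0.5204 -0.3449  0.124 ] F [-0.4 -0.4  0. ] g 0.999
```

Jar 1 has not moved. I'll descend and then close.

Emit:
apply_moves(
  commands=[
    {"x":-0.005,"y":0.008,"z":0.02,"rx":0,"ry":0,"rz":0},
    {"x":-0.005,"y":0.008,"z":0.045,"rx":0,"ry":0,"rz":0},
    {"x":-0.005,"y":0.008,"z":0.07,"rx":0,"ry":0,"rz":0},
    {"x":-0.005,"y":0.008,"z":0.09,"rx":0,"ry":0,"rz":0},
    {"x":-0.005,"y":0.008,"z":0.1,"rx":0,"ry":0,"rz":0},
    {"x":-0.005,"y":0.008,"z":0.106,"rx":0,"ry":0,"rz":0},
    {"x":-0.005,"y":0.008,"z":0.107,"rx":0,"ry":0,"rz":0},
    {"x":-0.005,"y":0.008,"z":0.107,"rx":0,"ry":0,"rz":0},
    {"x":-0.005,"y":0.008,"z":0.107,"rx":0,"ry":0,"rz":0},
  ],
)

```text
time: 14.1
position: [0.5172, -0.355, 0.018]
tcp_rot: [0.997, 0.083, 0.001, 0.001]
force: [-0.4, -0.6, 0.7]
grip_width: 1.001
```

Emit:
apply_moves(
  commands=[
    {"x":0,"y":0,"z":0,"rx":0,"ry":0,"rz":0},
    {"x":0,"y":0,"z":0,"rx":0,"ry":0,"rz":0},
    {"x":0,"y":0,"z":0,"rx":0,"ry":0,"rz":0},
    {"x":0,"y":0,"z":0,"rx":0,"ry":0,"rz":0},
    {"x":0,"y":0,"z":0,"rx":0,"ry":0,"rz":0},
    {"x":0,"y":0,"z":0,"rx":0,"ry":0,"rz":0},
    {"x":0,"y":0,"z":0,"rx":0,"ry":0,"rz":0},
    {"x":0,"y":0,"z":0,"rx":0,"ry":0,"rz":0},
  ],
  gripper=0.3,
  squeeze=22,
)

```text
time: 14.77
position: [0.5164, -0.3548, 0.0168]
tcp_rot: [0.997, 0.083, 0.0, 0.0]
force: [-0.1, -0.3, 4.5]
grip_width: 0.459
```

```bash
python3 -c "
from h import *
plan(*box(-.031,-.037),.14,9.6)"
```

```text
shift [ 0.1293 -0.2612 -0.1234] rot [ 0.05 -0.03 -0.08] t 14.77 pos [ 0.5164 -0.3548  0.0168] F [-0.1 -0.3  4.5] g 0.459
```

Emit:
apply_moves(
  commands=[
    {"x":0,"y":0,"z":-0.02,"rx":0,"ry":0,"rz":0},
    {"x":0,"y":0,"z":-0.055,"rx":0,"ry":0,"rz":0},
    {"x":0.005,"y":-0.01,"z":-0.09,"rx":0,"ry":0,"rz":0},
    {"x":0.02,"y":-0.04,"z":-0.11,"rx":0,"ry":0,"rz":0},
    {"x":0.037,"y":-0.075,"z":-0.12,"rx":0,"ry":0,"rz":0},
    {"x":0.054,"y":-0.11,"z":-0.12,"rx":0,"ry":0,"rz":0},
    {"x":0.073,"y":-0.147,"z":-0.12,"rx":0,"ry":0,"rz":0},
    {"x":0.09,"y":-0.182,"z":-0.12,"rx":0,"ry":0,"rz":0},
    {"x":0.106,"y":-0.214,"z":-0.12,"rx":0,"ry":0,"rz":0},
    {"x":0.119,"y":-0.24,"z":-0.12,"rx":0,"ry":0,"rz":0},
    {"x":0.127,"y":-0.256,"z":-0.12,"rx":0,"ry":0,"rz":0},
    {"x":0.129,"y":-0.261,"z":-0.12,"rx":0,"ry":0,"rz":0},
  ],
)

```text
time: 15.77
position: [0.6, -0.0723, 0.1352]
tcp_rot: [0.996, 0.085, -0.001, -0.001]
force: [-0.5, 0.7, -0.9]
grip_width: 0.465
```

Emit:
apply_moves(
  commands=[
    {"x":0,"y":0,"z":0,"rx":0,"ry":0,"rz":0},
    {"x":0,"y":0,"z":0,"rx":0,"ry":0,"rz":0},
    {"x":0,"y":0,"z":0,"rx":0,"ry":0,"rz":0},
  ],
)

```text
time: 16.02
position: [0.5997, -0.0769, 0.1359]
tcp_rot: [0.997, 0.082, -0.0, 0.0]
force: [0.4, -1.3, -2.0]
grip_width: 0.462
```

```bash
python3 -c "
from h import *
snap('wrist','w8')
plan(*box(-.031,-.037),.0215,9.6)"
```

```text
shift [ 0.0011 -0.0013  0.1145] rot [ 0.01  0.03 -0.17] t 16.07 pos [ 0.5998 -0.0771  0.136 ] F [ 0.3 -0.4 -1.4] g 0.461
```

View pics/w8.png

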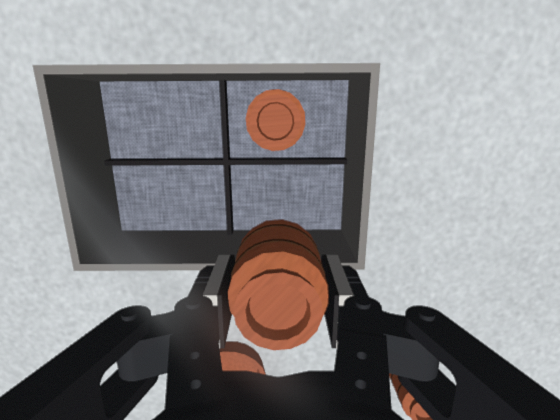

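Jar 1 is held over the near-right compartment and jar 0 is standing at (275,120). I'll lower it.

Emit:
apply_moves(
  commands=[
    {"x":0.001,"y":-0.001,"z":0.02,"rx":0,"ry":0,"rz":0},
    {"x":0.001,"y":-0.001,"z":0.045,"rx":0,"ry":0,"rz":0},
    {"x":0.001,"y":-0.001,"z":0.065,"rx":0,"ry":0,"rz":0},
    {"x":0.001,"y":-0.001,"z":0.08,"rx":0,"ry":0,"rz":0},
    {"x":0.001,"y":-0.001,"z":0.092,"rx":0,"ry":0,"rz":0},
    {"x":0.001,"y":-0.001,"z":0.101,"rx":0,"ry":0,"rz":0},
    {"x":0.001,"y":-0.001,"z":0.107,"rx":0,"ry":0,"rz":0},
    {"x":0.001,"y":-0.001,"z":0.111,"rx":0,"ry":0,"rz":0},
    {"x":0.001,"y":-0.001,"z":0.113,"rx":0,"ry":0,"rz":0},
    {"x":0.001,"y":-0.001,"z":0.113,"rx":0,"ry":0,"rz":0},
    {"x":0.001,"y":-0.001,"z":0.113,"rx":0,"ry":0,"rz":0},
    {"x":0.001,"y":-0.001,"z":0.113,"rx":0,"ry":0,"rz":0},
  ],
)

```text
time: 17.07
position: [0.6016, -0.0746, 0.024]
tcp_rot: [0.997, 0.083, 0.001, 0.0]
force: [-0.0, 0.1, -0.7]
grip_width: 0.455
```

```bash
python3 -c "
from h import *
plan(*box(-.031,-.037),.0215,9.6)"
```

```text
shift [-0.0011  0.0008  0.0025] rot [ 0.04 -0.07 -0.07] t 17.07 pos [ 0.6016 -0.0746  0.024 ] F [-0.   0.1 -0.7] g 0.455
```

Emit:
apply_moves(
  commands=[
    {"x":0,"y":0,"z":0.001,"rx":0,"ry":0,"rz":0},
    {"x":0,"y":0,"z":0.0025,"rx":0,"ry":0,"rz":0},
    {"x":0,"y":0,"z":0.0025,"rx":0,"ry":0,"rz":0},
    {"x":0,"y":0,"z":0.0025,"rx":0,"ry":0,"rz":0},
  ],
)

```text
time: 17.4
position: [0.6015, -0.0746, 0.0218]
tcp_rot: [0.997, 0.083, 0.001, 0.0]
force: [-1.8, 1.1, 6.3]
grip_width: 0.459
```

Emit:
apply_moves(
  commands=[
    {"x":0,"y":0,"z":0,"rx":0,"ry":0,"rz":0},
    {"x":0,"y":0,"z":0,"rx":0,"ry":0,"rz":0},
    {"x":0,"y":0,"z":0,"rx":0,"ry":0,"rz":0},
    {"x":0,"y":0,"z":0,"rx":0,"ry":0,"rz":0},
    {"x":0,"y":0,"z":-0.01,"rx":0,"ry":0,"rz":0},
    {"x":0,"y":0,"z":-0.03,"rx":0,"ry":0,"rz":0},
    {"x":0,"y":0,"z":-0.06,"rx":0,"ry":0,"rz":0},
    {"x":0,"y":0,"z":-0.09,"rx":0,"ry":0,"rz":0},
    {"x":0,"y":0,"z":-0.12,"rx":0,"ry":0,"rz":0},
    {"x":-0.02,"y":0.02,"z":-0.14,"rx":0,"ry":0,"rz":0},
    {"x":-0.05,"y":0.04,"z":-0.15,"rx":0,"ry":0,"rz":0},
    {"x":-0.08,"y":0.06,"z":-0.15,"rx":0,"ry":0,"rz":0},
  ],
  gripper=0.58,
)

```text
time: 18.4
position: [0.5334, -0.1483, 0.1752]
tcp_rot: [0.996, 0.084, 0.003, 0.002]
force: [0.1, -0.7, 0.1]
grip_width: 0.581
```

```bash
python3 -c "
from h import *
snap('wrist','w9');snap('top','t9')
plan(.4455,-.2335,.12,9.6)"
```

```text
shift [-0.0967  0.0689  0.0522] rot [ 0.11  0.01 -0.29] t 18.5 pos [ 0.5297 -0.1498  0.1721] F [0.5 1.  0.3] g 0.58
```

View pics/w9.png

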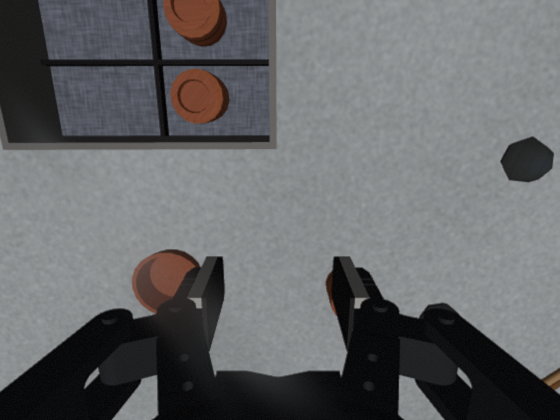

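Both jars stand in their compartments. Jar 2 is partly hidden near (335,290), so I'll move over it.

Emit:
apply_moves(
  commands=[
    {"x":-0.025,"y":0.018,"z":0.01,"rx":0,"ry":0,"rz":0},
    {"x":-0.05,"y":0.036,"z":0.03,"rx":0,"ry":0,"rz":0},
    {"x":-0.075,"y":0.053,"z":0.045,"rx":0,"ry":0,"rz":0},
    {"x":-0.09,"y":0.064,"z":0.05,"rx":0,"ry":0,"rz":0},
    {"x":-0.097,"y":0.069,"z":0.052,"rx":0,"ry":0,"rz":0},
    {"x":-0.097,"y":0.069,"z":0.052,"rx":0,"ry":0,"rz":0},
    {"x":-0.097,"y":0.069,"z":0.052,"rx":0,"ry":0,"rz":0},
  ],
  gripper=1.0,
)

```text
time: 19.08
position: [0.4486, -0.231, 0.1195]
tcp_rot: [0.997, 0.083, 0.001, 0.0]
force: [-0.4, 1.2, 0.3]
grip_width: 1.005
```

```bash
python3 -c "
from h import *
s=snap('wrist','w10')
plan(.4455,-.2335,.0165,9.6)
W=pts(s);m=(W[...,2]>.046)&(W[...,2]<.06)&(np.hypot(W[...,0]-.4455,W[...,1]+.2335)<.05)
print(m.sum(),cv2.minEnclosingCircle((W[m][:,:2]*1000).astype(np.float32)))"
```

```text
shift [-0.004   0.002   0.1032] rot [ 0.06 -0.09 -0.05] t 19.13 pos [ 0.449  -0.2308  0.1197] F [0.7 1.  0.1] g 0.998
1145 ((445.38226318359375, -233.36099243164062), 16.651763916015625)
```

View pics/w10.png

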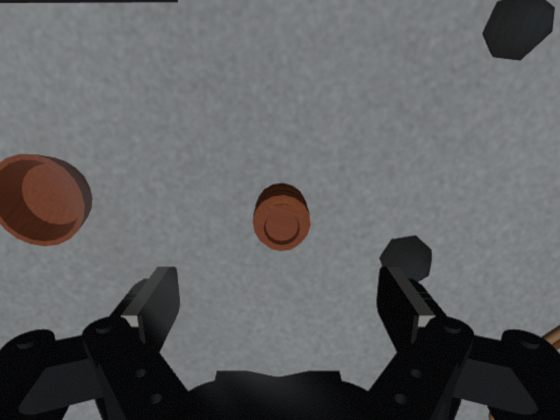

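Jar 2 at (281,222) is clear of the stone at (405,258) for the open fingers. I'll descend and close.

Emit:
apply_moves(
  commands=[
    {"x":-0.004,"y":0.002,"z":0.02,"rx":0,"ry":0,"rz":0},
    {"x":-0.004,"y":0.002,"z":0.045,"rx":0,"ry":0,"rz":0},
    {"x":-0.004,"y":0.002,"z":0.07,"rx":0,"ry":0,"rz":0},
    {"x":-0.004,"y":0.002,"z":0.088,"rx":0,"ry":0,"rz":0},
    {"x":-0.004,"y":0.002,"z":0.098,"rx":0,"ry":0,"rz":0},
    {"x":-0.004,"y":0.002,"z":0.102,"rx":0,"ry":0,"rz":0},
    {"x":-0.004,"y":0.002,"z":0.103,"rx":0,"ry":0,"rz":0},
    {"x":-0.004,"y":0.002,"z":0.103,"rx":0,"ry":0,"rz":0},
    {"x":-0.004,"y":0.002,"z":0.103,"rx":0,"ry":0,"rz":0},
  ],
)

```text
time: 19.88
position: [0.4453, -0.2343, 0.0171]
tcp_rot: [0.997, 0.083, 0.001, 0.001]
force: [-0.9, -0.3, -0.1]
grip_width: 0.995
```

Emit:
apply_moves(
  commands=[
    {"x":0,"y":0,"z":0,"rx":0,"ry":0,"rz":0},
    {"x":0,"y":0,"z":0,"rx":0,"ry":0,"rz":0},
    {"x":0,"y":0,"z":0,"rx":0,"ry":0,"rz":0},
    {"x":0,"y":0,"z":0,"rx":0,"ry":0,"rz":0},
    {"x":0,"y":0,"z":0,"rx":0,"ry":0,"rz":0},
    {"x":0,"y":0,"z":0,"rx":0,"ry":0,"rz":0},
    {"x":0,"y":0,"z":0,"rx":0,"ry":0,"rz":0},
    {"x":0,"y":0,"z":0,"rx":0,"ry":0,"rz":0},
  ],
  gripper=0.3,
  squeeze=22,
)

```text
time: 20.55
position: [0.4444, -0.234, 0.0162]
tcp_rot: [0.997, 0.083, 0.0, 0.0]
force: [-0.8, -0.3, 5.9]
grip_width: 0.461
```

```bash
python3 -c "
from h import *
plan(*box(-.031,.037),.14,9.6)"
```

```text
shift [ 0.1802 -0.2042 -0.1239] rot [ 0.04 -0.02 -0.07] t 20.55 pos [ 0.4444 -0.234   0.0162] F [-0.8 -0.3  5.9] g 0.461
```

Emit:
apply_moves(
  commands=[
    {"x":0,"y":0,"z":-0.02,"rx":0,"ry":0,"rz":0},
    {"x":0,"y":0,"z":-0.055,"rx":0,"ry":0,"rz":0},
    {"x":0.008,"y":-0.01,"z":-0.09,"rx":0,"ry":0,"rz":0},
    {"x":0.027,"y":-0.03,"z":-0.11,"rx":0,"ry":0,"rz":0},
    {"x":0.05,"y":-0.057,"z":-0.12,"rx":0,"ry":0,"rz":0},
    {"x":0.075,"y":-0.085,"z":-0.12,"rx":0,"ry":0,"rz":0},
    {"x":0.1,"y":-0.114,"z":-0.12,"rx":0,"ry":0,"rz":0},
    {"x":0.125,"y":-0.142,"z":-0.12,"rx":0,"ry":0,"rz":0},
    {"x":0.147,"y":-0.167,"z":-0.12,"rx":0,"ry":0,"rz":0},
    {"x":0.165,"y":-0.187,"z":-0.12,"rx":0,"ry":0,"rz":0},
    {"x":0.177,"y":-0.2,"z":-0.12,"rx":0,"ry":0,"rz":0},
    {"x":0.18,"y":-0.204,"z":-0.12,"rx":0,"ry":0,"rz":0},
  ],
)

```text
time: 21.55
position: [0.5883, 0.0001, 0.1347]
tcp_rot: [0.996, 0.084, -0.0, -0.001]
force: [0.4, 0.4, -2.0]
grip_width: 0.464
```

Emit:
apply_moves(
  commands=[
    {"x":0,"y":0,"z":0,"rx":0,"ry":0,"rz":0},
    {"x":0,"y":0,"z":0,"rx":0,"ry":0,"rz":0},
    {"x":0,"y":0,"z":0,"rx":0,"ry":0,"rz":0},
  ],
)

```text
time: 21.8
position: [0.5871, -0.0037, 0.1353]
tcp_rot: [0.997, 0.082, -0.001, 0.0]
force: [-0.4, 0.1, -2.0]
grip_width: 0.46
```

```bash
python3 -c "
from h import *
snap('wrist','w11')
plan(*box(-.031,.037),.0215,9.6)"
```

```text
shift [ 0.0013 -0.0009  0.1139] rot [ 0.    0.04 -0.16] t 21.85 pos [ 0.5872 -0.0038  0.1354] F [ 0.9 -0.8 -1.7] g 0.463
```

View pics/w11.png

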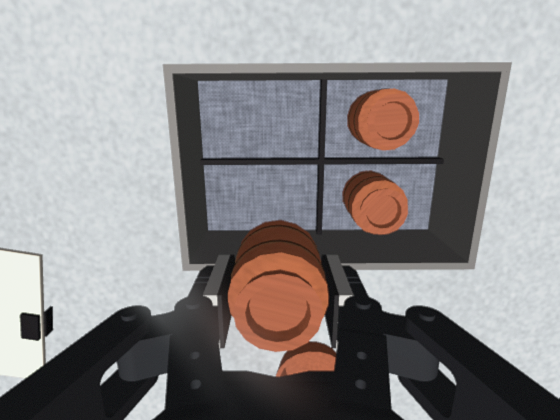

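Jar 2 hangs over the near-left compartment; the other two stand at (385,119) and (380,205). I'll lower it.

Emit:
apply_moves(
  commands=[
    {"x":0.001,"y":-0.001,"z":0.02,"rx":0,"ry":0,"rz":0},
    {"x":0.001,"y":-0.001,"z":0.045,"rx":0,"ry":0,"rz":0},
    {"x":0.001,"y":-0.001,"z":0.065,"rx":0,"ry":0,"rz":0},
    {"x":0.001,"y":-0.001,"z":0.08,"rx":0,"ry":0,"rz":0},
    {"x":0.001,"y":-0.001,"z":0.092,"rx":0,"ry":0,"rz":0},
    {"x":0.001,"y":-0.001,"z":0.101,"rx":0,"ry":0,"rz":0},
    {"x":0.001,"y":-0.001,"z":0.107,"rx":0,"ry":0,"rz":0},
    {"x":0.001,"y":-0.001,"z":0.111,"rx":0,"ry":0,"rz":0},
    {"x":0.001,"y":-0.001,"z":0.113,"rx":0,"ry":0,"rz":0},
    {"x":0.001,"y":-0.001,"z":0.113,"rx":0,"ry":0,"rz":0},
    {"x":0.001,"y":-0.001,"z":0.113,"rx":0,"ry":0,"rz":0},
    {"x":0.001,"y":-0.001,"z":0.113,"rx":0,"ry":0,"rz":0},
  ],
)

```text
time: 22.85
position: [0.5893, -0.0016, 0.0235]
tcp_rot: [0.997, 0.083, 0.001, 0.0]
force: [0.3, 0.4, -1.4]
grip_width: 0.461
```

```bash
python3 -c "
from h import *
plan(*box(-.031,.037),.0212,9.6)"
```

```text
shift [-0.0012  0.0009  0.0023] rot [ 0.03 -0.08 -0.07] t 22.85 pos [ 0.5893 -0.0016  0.0235] F [ 0.3  0.4 -1.4] g 0.461
```

Emit:
apply_moves(
  commands=[
    {"x":0,"y":0,"z":0.001,"rx":0,"ry":0,"rz":0},
    {"x":0,"y":0,"z":0.0022,"rx":0,"ry":0,"rz":0},
    {"x":0,"y":0,"z":0.0022,"rx":0,"ry":0,"rz":0},
    {"x":0,"y":0,"z":0.0022,"rx":0,"ry":0,"rz":0},
  ],
)

```text
time: 23.18
position: [0.5892, -0.0016, 0.0212]
tcp_rot: [0.997, 0.083, 0.001, 0.0]
force: [-1.9, -0.4, 3.4]
grip_width: 0.459
```

Emit:
apply_moves(
  commands=[
    {"x":0,"y":0,"z":0,"rx":0,"ry":0,"rz":0},
    {"x":0,"y":0,"z":0,"rx":0,"ry":0,"rz":0},
    {"x":0,"y":0,"z":0,"rx":0,"ry":0,"rz":0},
    {"x":0,"y":0,"z":0,"rx":0,"ry":0,"rz":0},
    {"x":0,"y":0,"z":-0.01,"rx":0,"ry":0,"rz":0},
    {"x":0,"y":0,"z":-0.03,"rx":0,"ry":0,"rz":0},
    {"x":0,"y":0,"z":-0.06,"rx":0,"ry":0,"rz":0},
    {"x":0,"y":0,"z":-0.09,"rx":0,"ry":0,"rz":0},
    {"x":0,"y":0,"z":-0.12,"rx":0,"ry":0,"rz":0},
    {"x":-0.03,"y":0,"z":-0.15,"rx":0,"ry":0,"rz":0},
    {"x":-0.06,"y":0,"z":-0.18,"rx":0,"ry":0,"rz":0},
    {"x":-0.08,"y":0,"z":-0.21,"rx":0,"ry":0,"rz":0},
  ],
  gripper=0.58,
)

```text
time: 24.18
position: [0.5077, -0.0147, 0.2319]
tcp_rot: [0.997, 0.083, -0.001, -0.0]
force: [0.1, -0.8, -0.1]
grip_width: 0.58
```

Emit:
apply_moves(
  commands=[
    {"x":-0.02,"y":0.02,"z":0,"rx":0,"ry":0,"rz":-7},
    {"x":-0.02,"y":0.02,"z":0,"rx":0,"ry":0,"rz":-14},
    {"x":-0.02,"y":0.02,"z":0,"rx":0,"ry":0,"rz":-14},
    {"x":-0.02,"y":0.02,"z":0,"rx":0,"ry":0,"rz":-14},
  ],
)

```text
time: 24.52
position: [0.4934, -0.0378, 0.231]
tcp_rot: [0.979, 0.202, 0.0, 0.0]
force: [-0.1, 0.2, 0.3]
grip_width: 0.583
```

```bash
python3 -c "
from h import *
snap('wrist','w12');snap('top','t12')
plan(.44,.288,.2,90.5)"
```

```text
shift [ 0.0802 -0.3199  0.0304] rot [-3.000e-02 -0.000e+00 -6.711e+01] t 24.62 pos [ 0.4934 -0.0374  0.2303] F [-0.4 -0.1  0.8] g 0.579
```

View pics/w12.png

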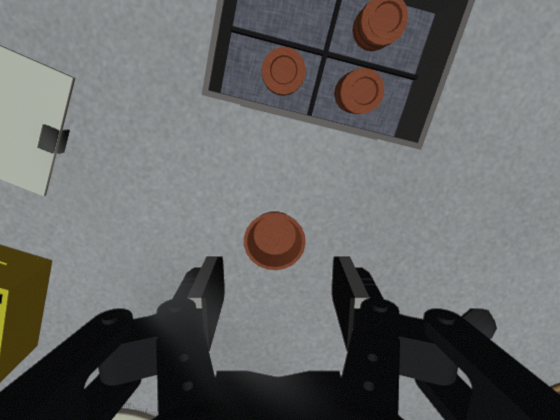

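View pics/t12.png

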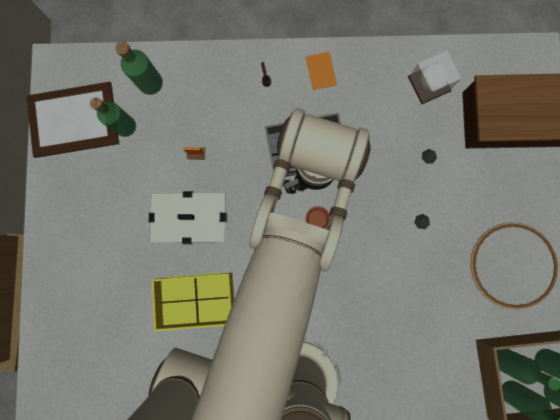

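All three jars stand upright in separate compartments and the lid has not moved (top view, 188,217). I'll go to the lid.

Emit:
apply_moves(
  commands=[
    {"x":0.008,"y":-0.03,"z":0.003,"rx":0,"ry":0,"rz":-6},
    {"x":0.016,"y":-0.065,"z":0.01,"rx":0,"ry":0,"rz":-13},
    {"x":0.025,"y":-0.1,"z":0.015,"rx":0,"ry":0,"rz":-20},
    {"x":0.034,"y":-0.135,"z":0.02,"rx":0,"ry":0,"rz":-27},
    {"x":0.043,"y":-0.17,"z":0.025,"rx":0,"ry":0,"rz":-34},
    {"x":0.052,"y":-0.205,"z":0.03,"rx":0,"ry":0,"rz":-41},
    {"x":0.06,"y":-0.24,"z":0.03,"rx":0,"ry":0,"rz":-48},
    {"x":0.068,"y":-0.27,"z":0.03,"rx":0,"ry":0,"rz":-55},
    {"x":0.075,"y":-0.3,"z":0.03,"rx":0,"ry":0,"rz":-61},
    {"x":0.08,"y":-0.317,"z":0.03,"rx":0,"ry":0,"rz":-66},
    {"x":0.08,"y":-0.32,"z":0.03,"rx":0,"ry":0,"rz":-67.1},
    {"x":0.08,"y":-0.32,"z":0.03,"rx":0,"ry":0,"rz":-67.1},
  ],
  gripper=0.7,
)

```text
time: 25.62
position: [0.4383, 0.2886, 0.1999]
tcp_rot: [0.703, 0.711, -0.001, -0.0]
force: [-0.2, -0.3, -0.6]
grip_width: 0.703
```

Emit:
apply_moves(
  commands=[
    {"x":0,"y":0,"z":0,"rx":0,"ry":0,"rz":0},
    {"x":0,"y":0,"z":0,"rx":0,"ry":0,"rz":0},
  ],
)

```text
time: 25.78
position: [0.4392, 0.2867, 0.2003]
tcp_rot: [0.704, 0.71, -0.0, 0.0]
force: [-0.6, -0.4, 0.1]
grip_width: 0.697
```

```bash
python3 -c "
from h import *
s=snap('wrist','w13')
plan(.44,.288,.021,90.5)
W=pts(s); D=np.hypot(W[...,0]-.44,W[...,1]-.288)
for a,b,r in ((.006,.015,.13),(.017,.026,.13),(.035,.06,.05)):
    m=(W[...,2]>a)&(W[...,2]<b)&(D<r); print(m.sum(),rect(W[m]),np.median(W[m][:,2]))
"
```

```text
shift [0.0015 0.0007 0.1794] rot [-0.01  0.02 -0.04] t 25.83 pos [0.4393 0.2866 0.2004] F [-0.2 -0.1 -0.7] g 0.697
25395 (array([438. , 294.3]), array([207.5, 145. ]), 89.5) 0.011340890272246778
1828 (array([437.8, 292. ]), array([130.8, 187.9]), 31.6) 0.02031845201573701
672 (array([438.4, 292.3]), array([13.4, 39.4]), 0.1) 0.04516675240793262
```

View pics/w13.png

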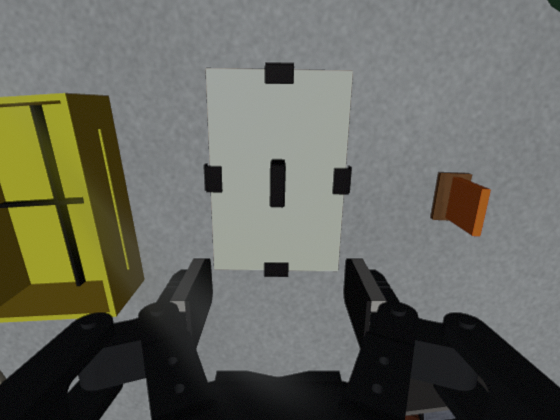

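```bash
cat >> h.py <<'E'
def proj(s,uv,z):
    "pixels to world on plane z"
    K=s['intrinsics'];R=s['R'];t=s['t']; uv=np.atleast_2d(uv).astype(float)
    d=np.c_[(uv-K[[0,1],[2,2]])/K[[0,1],[0,1]],np.ones(len(uv))]@R; o=-R.T@t
    return o+d*((z-o[2])/d[:,2])[:,None]
def whiteplate(s,z,c,r=.14):
    W=pts(s); C=s['color'].astype(int); m=(C.min(-1)>140)&(np.hypot(W[...,0]-c[0],W[...,1]-c[1])<r)
    v,u=np.nonzero(m); P=proj(s,np.c_[u,v],z); return m.sum(),rect(P)
E
python3 -c "
from h import *
for f in('w13','t12'):
    s=load(f); print(s['color'][150,240],s['color'][200,170])
    for th in (140,150): print(f,whiteplate(s,.013,(.44,.29)))
"
```

```text
[156 162 158] [128 126 124]
w13 (np.int64(24839), (array([465.5, 291.5]), array([200.5, 187.4]), 89.5))
w13 (np.int64(24839), (array([465.5, 291.5]), array([200.5, 187.4]), 89.5))
[135 139 136] [154 165 161]
t12 (np.int64(3263), (array([469.5, 299. ]), array([191.2, 220.4]), 0.0))
t12 (np.int64(3263), (array([469.5, 299. ]), array([191.2, 220.4]), 0.0))
```

```bash
cat >> h.py <<'E'
def whiteplate(s,z,c,r=.14,th=140):
    W=pts(s); C=s['color'].astype(int); m=((C.min(-1)>th)&(np.hypot(W[...,0]-c[0],W[...,1]-c[1])<r)).astype(np.uint8)
    m=cv2.morphologyEx(m,cv2.MORPH_OPEN,np.ones((3,3),np.uint8))
    n,l,st,ce=cv2.connectedComponentsWithStats(m); k=1+st[1:,4].argmax(); v,u=np.nonzero(l==k)
    return len(u),rect(proj(s,np.c_[u,v],z))
E
python3 -c "
from h import *
for f in('w13','t12'):
    s=load(f)
    for th in (138,146): print(f,whiteplate(s,.013,(.44,.29),th=th))
"
```

```text
w13 (24860, (array([437.9, 291.8]), array([200.6, 132.2]), 89.4))
w13 (24532, (array([437.9, 292.1]), array([199.1, 132. ]), 89.5))
t12 (3281, (array([440.5, 291.6]), array([134. , 205.6]), 0.0))
t12 (3188, (array([440.9, 288.7]), array([200.6, 130.8]), 89.3))
```

I'll view the box from the same relative pose, so that any wrist-camera bias cancels.

```bash
python3 -c "
from h import *
plan(.630,-.033,.2234,99.0)"
```

```text
shift [-0.3211  0.1881 -0.0229] rot [-0.01  0.02 -8.54] t 25.83 pos [0.4393 0.2866 0.2004] F [-0.2 -0.1 -0.7] g 0.697
```

Emit:
apply_moves(
  commands=[
    {"x":-0.02,"y":0.012,"z":-0.003,"rx":0,"ry":0,"rz":-1},
    {"x":-0.055,"y":0.032,"z":-0.006,"rx":0,"ry":0,"rz":-2},
    {"x":-0.09,"y":0.053,"z":-0.01,"rx":0,"ry":0,"rz":-3},
    {"x":-0.125,"y":0.073,"z":-0.014,"rx":0,"ry":0,"rz":-4},
    {"x":-0.16,"y":0.094,"z":-0.018,"rx":0,"ry":0,"rz":-5},
    {"x":-0.195,"y":0.114,"z":-0.02,"rx":0,"ry":0,"rz":-6},
    {"x":-0.23,"y":0.135,"z":-0.023,"rx":0,"ry":0,"rz":-7},
    {"x":-0.265,"y":0.155,"z":-0.023,"rx":0,"ry":0,"rz":-8},
    {"x":-0.295,"y":0.173,"z":-0.023,"rx":0,"ry":0,"rz":-8.5},
    {"x":-0.315,"y":0.184,"z":-0.023,"rx":0,"ry":0,"rz":-8.5},
    {"x":-0.321,"y":0.188,"z":-0.023,"rx":0,"ry":0,"rz":-8.5},
    {"x":-0.321,"y":0.188,"z":-0.023,"rx":0,"ry":0,"rz":-8.5},
  ],
)

```text
time: 26.83
position: [0.6307, -0.0339, 0.2232]
tcp_rot: [0.65, 0.76, -0.0, -0.0]
force: [-0.3, -0.0, -0.2]
grip_width: 0.7
```

Emit:
apply_moves(
  commands=[
    {"x":0,"y":0,"z":0,"rx":0,"ry":0,"rz":0},
    {"x":0,"y":0,"z":0,"rx":0,"ry":0,"rz":0},
    {"x":0,"y":0,"z":0,"rx":0,"ry":0,"rz":0},
  ],
)

```text
time: 27.08
position: [0.6299, -0.03, 0.2236]
tcp_rot: [0.648, 0.762, 0.0, -0.0]
force: [-0.1, -0.3, 0.3]
grip_width: 0.7
```

```bash
python3 -c "
from h import *
s=snap('wrist','w14')
plan(.630,-.033,.2234,99.0); st=env.sense(); np.savez('st14.npz',p=st['position'],q=st['tcp_rot'])
W=pts(s); m=(W[...,2]>.06)&(W[...,2]<.075)&(np.hypot(W[...,0]-.625,W[...,1]+.033)<.13)
n,l,stt,ce=cv2.connectedComponentsWithStats(m.astype(np.uint8)); k=1+stt[1:,4].argmax()
m=l==k; print(m.sum(),rect(W[m]),np.median(W[m][:,2]))
v,u=np.nonzero(m); print(rect(proj(s,np.c_[u,v],.07)))
"
```

```text
shift [-0.0029 -0.0005  0.0003] rot [ 0.   -0.01  0.21] t 27.13 pos [ 0.63   -0.03    0.2237] F [ 0.3  0.3 -0.5] g 0.696
5055 (array([623.4, -31.2]), array([130.4, 198.5]), 9.7) 0.06806395483414862
(array([623.4, -30.5]), array([129.3, 196.8]), 9.7)
```

View pics/w14.png

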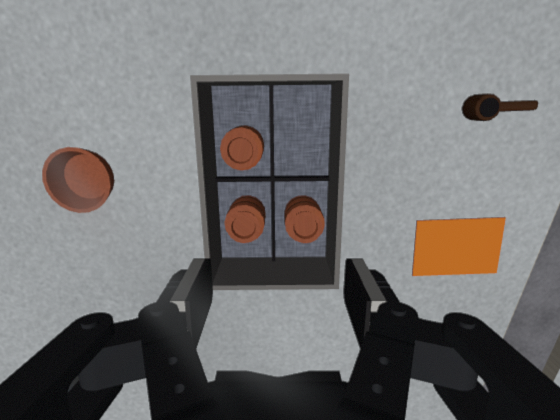

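The box measures (623.5, −30.8) with yaw 9.7°, the same as from the other wrist orientation, so the wrist camera is consistent. Back to the lid handle.

```bash
sed -i 's/^B=.*/B=np.array([.6235,-.0308]);BY=9.7/' h.py; python3 -c "
from h import *
plan(.4383,.292,.10,89.45)"
```

```text
shift [ 0.3486 -0.1377  0.1237] rot [-0.   -0.01  9.76] t 27.13 pos [ 0.63   -0.03    0.2237] F [ 0.3  0.3 -0.5] g 0.696
```

Emit:
apply_moves(
  commands=[
    {"x":0.02,"y":-0.008,"z":0.003,"rx":0,"ry":0,"rz":1},
    {"x":0.055,"y":-0.022,"z":0.01,"rx":0,"ry":0,"rz":2},
    {"x":0.092,"y":-0.036,"z":0.025,"rx":0,"ry":0,"rz":3},
    {"x":0.128,"y":-0.05,"z":0.035,"rx":0,"ry":0,"rz":4},
    {"x":0.165,"y":-0.065,"z":0.045,"rx":0,"ry":0,"rz":5},
    {"x":0.2,"y":-0.079,"z":0.06,"rx":0,"ry":0,"rz":6},
    {"x":0.237,"y":-0.094,"z":0.075,"rx":0,"ry":0,"rz":7},
    {"x":0.272,"y":-0.107,"z":0.09,"rx":0,"ry":0,"rz":8},
    {"x":0.307,"y":-0.121,"z":0.105,"rx":0,"ry":0,"rz":9},
    {"x":0.335,"y":-0.132,"z":0.117,"rx":0,"ry":0,"rz":9.7},
    {"x":0.349,"y":-0.138,"z":0.124,"rx":0,"ry":0,"rz":9.8},
    {"x":0.349,"y":-0.138,"z":0.124,"rx":0,"ry":0,"rz":9.8},
  ],
)

```text
time: 28.13
position: [0.4348, 0.2937, 0.0976]
tcp_rot: [0.709, 0.705, -0.002, -0.001]
force: [-0.1, -0.7, -0.5]
grip_width: 0.7
```

Emit:
apply_moves(
  commands=[
    {"x":0,"y":0,"z":0,"rx":0,"ry":0,"rz":0},
    {"x":0,"y":0,"z":0,"rx":0,"ry":0,"rz":0},
    {"x":0,"y":0,"z":0,"rx":0,"ry":0,"rz":0},
  ],
)

```text
time: 28.38
position: [0.44, 0.2908, 0.1005]
tcp_rot: [0.712, 0.703, 0.001, 0.001]
force: [-1.0, 0.1, 0.0]
grip_width: 0.697
```

```bash
python3 -c "
from h import *
s=snap('wrist','w15')
plan(.4383,.292,.021,89.45)
print(whiteplate(s,.013,(.44,.29)))
W=pts(s); D=np.hypot(W[...,0]-.44,W[...,1]-.288)
m=(W[...,2]>.038)&(W[...,2]<.06)&(D<.05); print(m.sum(),rect(W[m]),np.median(W[m][:,2]))
"
```

```text
shift [ 0.0012 -0.0019  0.0794] rot [ 0.1  -0.02 -0.2 ] t 28.43 pos [0.4401 0.2907 0.1004] F [-0.5 -0.1 -0.3] g 0.7
(34502, (array([438.2, 316.2]), array([150.2, 131.2]), 89.4))
1408 (array([438., 292.]), array([39.7, 13.9]), 89.5) 0.04516644596182547
```

View pics/w15.png

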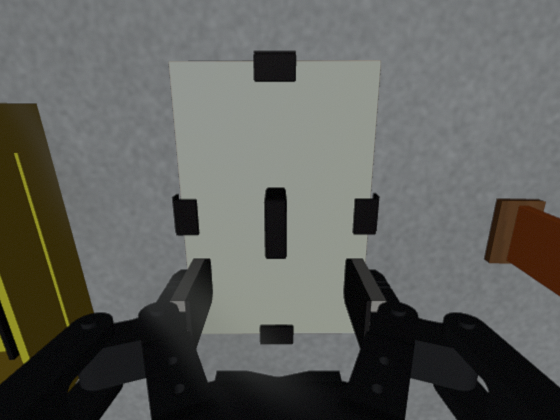

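Emit:
apply_moves(
  commands=[
    {"x":0.001,"y":-0.002,"z":0.01,"rx":0,"ry":0,"rz":-0.1},
    {"x":0.001,"y":-0.002,"z":0.03,"rx":0,"ry":0,"rz":-0.1},
    {"x":0.001,"y":-0.002,"z":0.05,"rx":0,"ry":0,"rz":-0.1},
    {"x":0.001,"y":-0.002,"z":0.065,"rx":0,"ry":0,"rz":-0.1},
    {"x":0.001,"y":-0.002,"z":0.073,"rx":0,"ry":0,"rz":-0.1},
    {"x":0.001,"y":-0.002,"z":0.076,"rx":0,"ry":0,"rz":-0.1},
    {"x":0.001,"y":-0.002,"z":0.076,"rx":0,"ry":0,"rz":-0.1},
    {"x":0.001,"y":-0.002,"z":0.076,"rx":0,"ry":0,"rz":-0.1},
    {"x":0.001,"y":-0.002,"z":0.076,"rx":0,"ry":0,"rz":-0.1},
  ],
  gripper=0.4,
)

```text
time: 29.18
position: [0.4379, 0.2927, 0.0246]
tcp_rot: [0.711, 0.704, 0.001, 0.0]
force: [0.6, 0.9, 0.6]
grip_width: 0.405
```

```bash
python3 -c "
from h import *
plan(.4383,.292,.022,89.45)
s=snap('wrist','w16')"
```

```text
shift [-0.0007  0.0004  0.0026] rot [ 0.12 -0.05 -0.03] t 29.18 pos [0.4379 0.2927 0.0246] F [0.6 0.9 0.6] g 0.405
```

View pics/w16.png

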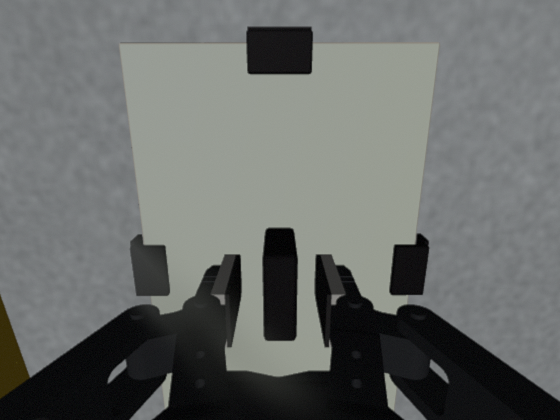

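The handle is centred between the pads. I'll grip it.

Emit:
apply_moves(
  commands=[
    {"x":-0.0005,"y":0,"z":0.001,"rx":0,"ry":0,"rz":0},
    {"x":-0.0005,"y":0,"z":0.001,"rx":0,"ry":0,"rz":0},
    {"x":-0.0005,"y":0,"z":0.001,"rx":0,"ry":0,"rz":0},
    {"x":-0.0005,"y":0,"z":0.001,"rx":0,"ry":0,"rz":0},
    {"x":-0.0005,"y":0,"z":0.001,"rx":0,"ry":0,"rz":0},
    {"x":-0.0005,"y":0,"z":0.001,"rx":0,"ry":0,"rz":0},
    {"x":-0.0005,"y":0,"z":0.001,"rx":0,"ry":0,"rz":0},
  ],
  gripper=0.0,
  squeeze=60,
)

```text
time: 29.82
position: [0.4377, 0.2921, 0.0233]
tcp_rot: [0.711, 0.704, 0.001, 0.0]
force: [0.1, -0.6, 5.6]
grip_width: 0.15
```

```bash
python3 -c "
from h import *
plan(.4383,.292,.15,89.45)"
```

```text
shift [-0.      0.0008 -0.1267] rot [ 0.09 -0.02 -0.02] t 29.82 pos [0.4377 0.2921 0.0233] F [ 0.1 -0.6  5.6] g 0.15
```

Emit:
apply_moves(
  commands=[
    {"x":0,"y":0,"z":-0.005,"rx":0,"ry":0,"rz":0},
    {"x":0,"y":0,"z":-0.015,"rx":0,"ry":0,"rz":0},
    {"x":0,"y":0,"z":-0.03,"rx":0,"ry":0,"rz":0},
    {"x":0,"y":0,"z":-0.05,"rx":0,"ry":0,"rz":0},
    {"x":0,"y":0,"z":-0.07,"rx":0,"ry":0,"rz":0},
    {"x":0,"y":0,"z":-0.09,"rx":0,"ry":0,"rz":0},
    {"x":0,"y":0,"z":-0.11,"rx":0,"ry":0,"rz":0},
    {"x":0,"y":0,"z":-0.125,"rx":0,"ry":0,"rz":0},
    {"x":0,"y":0,"z":-0.13,"rx":0,"ry":0,"rz":0},
    {"x":0,"y":0,"z":-0.13,"rx":0,"ry":0,"rz":0},
    {"x":0,"y":0,"z":-0.13,"rx":0,"ry":0,"rz":0},
  ],
)

```text
time: 30.73
position: [0.4362, 0.2916, 0.1517]
tcp_rot: [0.711, 0.704, -0.001, -0.0]
force: [-0.7, -0.5, -5.2]
grip_width: 0.151
```

```bash
python3 -c "
from h import *
s=snap('wrist','w17');snap('side','s17')
plan(.6235,-.0308,.155,99.7)"
```

```text
shift [-0.3203  0.191  -0.0044] rot [ -0.18   0.05 -10.27] t 30.83 pos [0.4357 0.2914 0.1508] F [-0.5 -0.5 -4.1] g 0.152
```

View pics/w17.png

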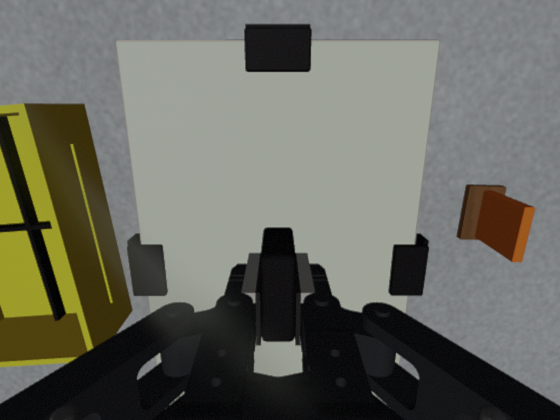

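View pics/s17.png

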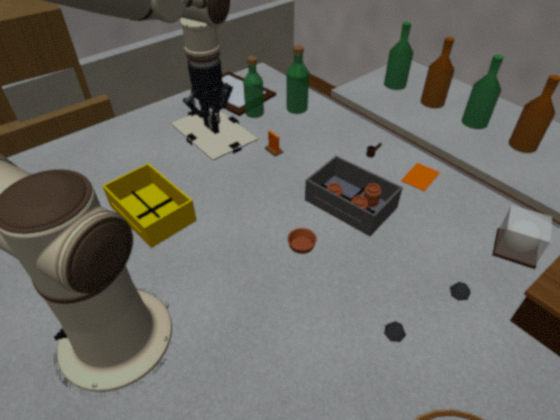

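```bash
python3 -c "
from h import *
c=load('s17')['color'];cv2.imwrite('pics/s17c.png',cv2.resize(c[150:240,295:410],None,fx=6,fy=6,interpolation=2))
s=load('w14')
for p in((241,147),(244,222),(304,222)):print(jartop(s,*p,r=26))
print('expect 55-57 mm')"
```

```text
(array([ 5.899e+02, -1.000e-01]), 19.8, 0.0511, (array([ 5.898e+02, -1.000e-01]), array([38. , 38.1]), 77.9))
(array([602.2, -72.7]), 19.7, 0.0509, (array([601.8, -71.8]), array([38.6, 35.5]), 1.2))
(array([661.8, -63.4]), 19.8, 0.0509, (array([661.3, -62.2]), array([37.9, 35.8]), 9.5))
expect 55-57 mm
```

View pics/s17c.png

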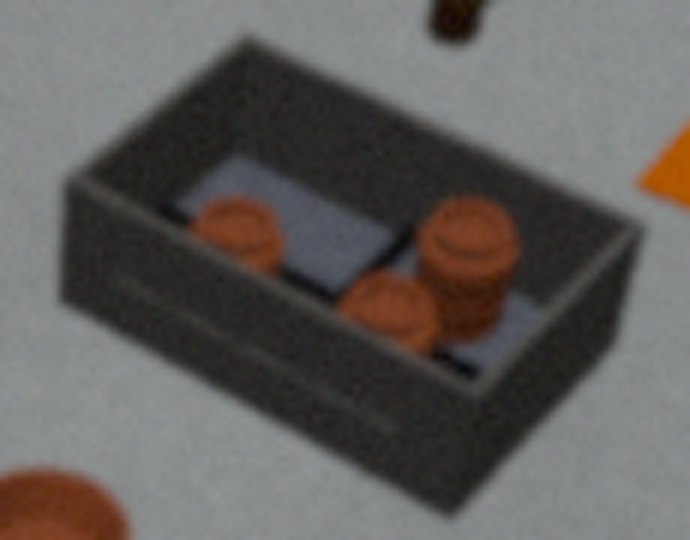

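All three jars are upright. I'll carry the lid over the box.

Emit:
apply_moves(
  commands=[
    {"x":-0.01,"y":0.006,"z":-0.005,"rx":0,"ry":0,"rz":0},
    {"x":-0.03,"y":0.018,"z":-0.005,"rx":0,"ry":0,"rz":-1},
    {"x":-0.055,"y":0.033,"z":-0.005,"rx":0,"ry":0,"rz":-2},
    {"x":-0.085,"y":0.051,"z":-0.005,"rx":0,"ry":0,"rz":-3},
    {"x":-0.115,"y":0.069,"z":-0.005,"rx":0,"ry":0,"rz":-4},
    {"x":-0.145,"y":0.087,"z":-0.005,"rx":0,"ry":0,"rz":-5},
    {"x":-0.175,"y":0.105,"z":-0.005,"rx":0,"ry":0,"rz":-6},
    {"x":-0.205,"y":0.122,"z":-0.005,"rx":0,"ry":0,"rz":-7},
    {"x":-0.235,"y":0.14,"z":-0.005,"rx":0,"ry":0,"rz":-8},
    {"x":-0.26,"y":0.155,"z":-0.005,"rx":0,"ry":0,"rz":-9},
    {"x":-0.28,"y":0.167,"z":-0.005,"rx":0,"ry":0,"rz":-10},
    {"x":-0.295,"y":0.176,"z":-0.005,"rx":0,"ry":0,"rz":-10.2},
  ],
)

```text
time: 31.83
position: [0.6104, -0.008, 0.1566]
tcp_rot: [0.646, 0.764, -0.001, -0.0]
force: [-0.1, 0.2, -4.3]
grip_width: 0.154
```

Emit:
apply_moves(
  commands=[
    {"x":0,"y":0,"z":0,"rx":0,"ry":0,"rz":0},
    {"x":0,"y":0,"z":0,"rx":0,"ry":0,"rz":0},
    {"x":0,"y":0,"z":0,"rx":0,"ry":0,"rz":0},
    {"x":0,"y":0,"z":0,"rx":0,"ry":0,"rz":0},
  ],
)

```text
time: 32.17
position: [0.6092, -0.0042, 0.157]
tcp_rot: [0.645, 0.764, -0.0, -0.001]
force: [-0.6, -0.6, -3.0]
grip_width: 0.153
```

```bash
python3 -c "
from h import *
s=snap('wrist','w18')
plan(.6235,-.0308,.11,99.7)
st=env.sense(); R=Ro.from_quat(st['tcp_rot']).as_matrix()
"
```

```text
shift [-0.0287  0.0095  0.0471] rot [-0.05 -0.03 -0.01] t 32.22 pos [ 0.6093 -0.0041  0.1572] F [-0.7 -0.3 -3.8] g 0.15
```

View pics/w18.png

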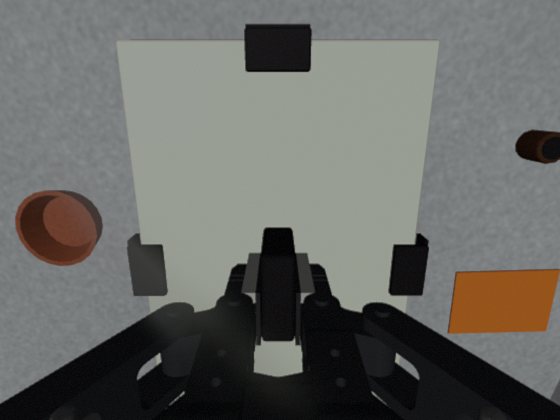

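Emit:
apply_moves(
  commands=[
    {"x":-0.01,"y":0.003,"z":0.005,"rx":0,"ry":0,"rz":0},
    {"x":-0.02,"y":0.007,"z":0.015,"rx":0,"ry":0,"rz":0},
    {"x":-0.026,"y":0.009,"z":0.025,"rx":0,"ry":0,"rz":0},
    {"x":-0.0285,"y":0.0095,"z":0.035,"rx":0,"ry":0,"rz":0},
    {"x":-0.0285,"y":0.0095,"z":0.042,"rx":0,"ry":0,"rz":0},
    {"x":-0.0285,"y":0.0095,"z":0.046,"rx":0,"ry":0,"rz":0},
    {"x":-0.0285,"y":0.0095,"z":0.047,"rx":0,"ry":0,"rz":0},
    {"x":-0.0285,"y":0.0095,"z":0.047,"rx":0,"ry":0,"rz":0},
    {"x":-0.0285,"y":0.0095,"z":0.047,"rx":0,"ry":0,"rz":0},
    {"x":-0.0285,"y":0.0095,"z":0.047,"rx":0,"ry":0,"rz":0},
  ],
)

```text
time: 33.05
position: [0.6245, -0.0313, 0.1113]
tcp_rot: [0.645, 0.764, 0.0, 0.001]
force: [-0.5, -0.6, -3.3]
grip_width: 0.147
```

```bash
python3 -c "
from h import *
s=snap('wrist','w19');snap('side','s19')
plan(.6235,-.0308,.0853,99.7)
c=load('s19')['color'];cv2.imwrite('pics/s19c.png',cv2.resize(c[120:250,280:430],None,fx=5,fy=4.5,interpolation=2))
"
```

```text
shift [ 0.0007 -0.0009  0.0259] rot [ 0.06  0.03 -0.06] t 33.15 pos [ 0.6245 -0.0313  0.1112] F [-0.4 -0.2 -3.7] g 0.149
```

View pics/s19c.png

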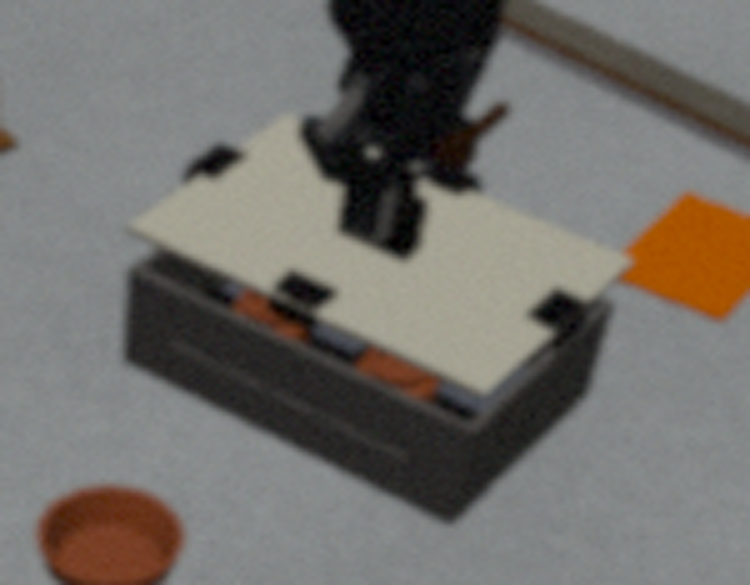

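View pics/w19.png

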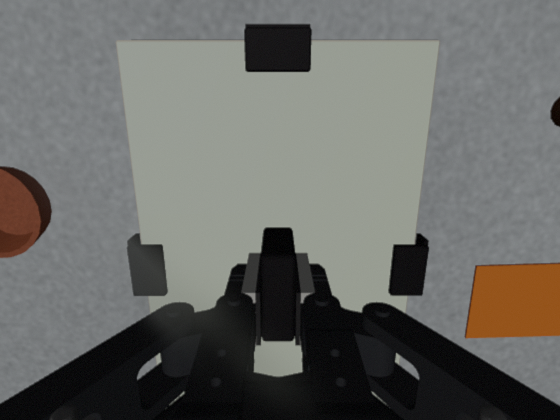

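The lid is level and parallel to the box. I'll lower it to just above the rim, then in slowly.

Emit:
apply_moves(
  commands=[
    {"x":0.0007,"y":-0.001,"z":0.004,"rx":0,"ry":0,"rz":0},
    {"x":0.0007,"y":-0.001,"z":0.009,"rx":0,"ry":0,"rz":0},
    {"x":0.0007,"y":-0.001,"z":0.013,"rx":0,"ry":0,"rz":0},
    {"x":0.0007,"y":-0.001,"z":0.015,"rx":0,"ry":0,"rz":0},
    {"x":0.0007,"y":-0.001,"z":0.015,"rx":0,"ry":0,"rz":0},
    {"x":0.0007,"y":-0.001,"z":0.015,"rx":0,"ry":0,"rz":0},
    {"x":0.0007,"y":-0.001,"z":0.015,"rx":0,"ry":0,"rz":0},
  ],
)

```text
time: 33.73
position: [0.6231, -0.0309, 0.0956]
tcp_rot: [0.645, 0.764, 0.0, 0.0]
force: [-0.2, -0.2, -3.3]
grip_width: 0.151
```

```bash
python3 -c "
from h import *
plan(.6235,-.0308,.0853,99.7)"
```

```text
shift [0.0001 0.0004 0.0103] rot [ 0.01  0.01 -0.07] t 33.73 pos [ 0.6231 -0.0309  0.0956] F [-0.2 -0.2 -3.3] g 0.151
```

Emit:
apply_moves(
  commands=[
    {"x":0,"y":0,"z":0.001,"rx":0,"ry":0,"rz":0},
    {"x":0,"y":0,"z":0.002,"rx":0,"ry":0,"rz":0},
    {"x":0,"y":0,"z":0.003,"rx":0,"ry":0,"rz":0},
    {"x":0,"y":0,"z":0.004,"rx":0,"ry":0,"rz":0},
    {"x":0,"y":0,"z":0.005,"rx":0,"ry":0,"rz":0},
    {"x":0,"y":0,"z":0.006,"rx":0,"ry":0,"rz":0},
    {"x":0,"y":0,"z":0.006,"rx":0,"ry":0,"rz":0},
    {"x":0,"y":0,"z":0.006,"rx":0,"ry":0,"rz":0},
  ],
)

```text
time: 34.4
position: [0.6229, -0.0309, 0.0894]
tcp_rot: [0.645, 0.764, -0.0, -0.0]
force: [-1.0, 0.2, -3.6]
grip_width: 0.152
```

```bash
python3 -c "
from h import *
plan(.6235,-.0308,.0853,99.7)"
```

```text
shift [-0.      0.0006  0.0041] rot [-0.01 -0.   -0.07] t 34.4 pos [ 0.6229 -0.0309  0.0894] F [-1.   0.2 -3.6] g 0.152
```

The lip is in without contact (underside about 66 mm, rim 70 mm). Now the last 4 mm.

Emit:
apply_moves(
  commands=[
    {"x":0,"y":0.0005,"z":0.001,"rx":0,"ry":0,"rz":0},
    {"x":0,"y":0.0005,"z":0.002,"rx":0,"ry":0,"rz":0},
    {"x":0,"y":0.0005,"z":0.003,"rx":0,"ry":0,"rz":0},
    {"x":0,"y":0.0005,"z":0.0038,"rx":0,"ry":0,"rz":0},
    {"x":0,"y":0.0005,"z":0.0038,"rx":0,"ry":0,"rz":0},
    {"x":0,"y":0.0005,"z":0.0038,"rx":0,"ry":0,"rz":0},
  ],
)

```text
time: 34.9
position: [0.6234, -0.0308, 0.0856]
tcp_rot: [0.645, 0.764, -0.0, -0.0]
force: [0.3, 0.7, -4.4]
grip_width: 0.151
```

```bash
python3 -c "
from h import *
plan(.6235,-.0308,.0853,99.7)"
```

```text
shift [-0.      0.0001  0.0003] rot [-0.01 -0.   -0.07] t 34.9 pos [ 0.6234 -0.0308  0.0856] F [ 0.3  0.7 -4.4] g 0.151
```

Emit:
apply_moves(
  commands=[
    {"x":0,"y":0,"z":0.0005,"rx":0,"ry":0,"rz":0},
    {"x":0,"y":0,"z":0.001,"rx":0,"ry":0,"rz":0},
    {"x":0,"y":0,"z":0.001,"rx":0,"ry":0,"rz":0},
    {"x":0,"y":0,"z":0.001,"rx":0,"ry":0,"rz":0},
  ],
)

```text
time: 35.23
position: [0.6236, -0.0308, 0.0854]
tcp_rot: [0.645, 0.764, 0.0, 0.0]
force: [-3.4, 0.3, 2.4]
grip_width: 0.151
```

Contact now (force −4.4 → +2.4 N). I'll release and rise.

Emit:
apply_moves(
  commands=[
    {"x":0,"y":0,"z":0,"rx":0,"ry":0,"rz":0},
    {"x":0,"y":0,"z":0,"rx":0,"ry":0,"rz":0},
    {"x":0,"y":0,"z":0,"rx":0,"ry":0,"rz":0},
    {"x":0,"y":0,"z":0,"rx":0,"ry":0,"rz":0},
    {"x":0,"y":0,"z":-0.01,"rx":0,"ry":0,"rz":0},
    {"x":0,"y":0,"z":-0.03,"rx":0,"ry":0,"rz":0},
    {"x":0,"y":0,"z":-0.06,"rx":0,"ry":0,"rz":0},
    {"x":0,"y":0,"z":-0.09,"rx":0,"ry":0,"rz":0},
    {"x":0,"y":0,"z":-0.11,"rx":0,"ry":0,"rz":0},
    {"x":0,"y":0,"z":-0.12,"rx":0,"ry":0,"rz":0},
    {"x":0,"y":0,"z":-0.12,"rx":0,"ry":0,"rz":0},
    {"x":0,"y":0,"z":-0.12,"rx":0,"ry":0,"rz":0},
  ],
  gripper=0.35,
)

```text
time: 36.23
position: [0.6234, -0.0308, 0.2045]
tcp_rot: [0.645, 0.764, -0.0, 0.0]
force: [-0.0, 0.0, -0.2]
grip_width: 0.347
```

```bash
python3 -c "
from h import *
s=snap('wrist','w20');snap('side','s20')
plan(.6235,-.0308,.0853,99.7)
W=pts(s); D=np.hypot(W[...,0]-.6235,W[...,1]+.0308)
print(whiteplate(s,.075,(.6235,-.0308)))
m=(W[...,2]>.098)&(W[...,2]<.12)&(D<.05); print('handle',m.sum(),rect(W[m]),np.median(W[m][:,2]))
m=(W[...,2]>.06)&(W[...,2]<.079)&(s['color'].min(-1)>120)&(D<.12); P=W[m];A=np.c_[P[:,:2]-[.6235,-.0308],np.ones(len(P))]; print('plane',np.linalg.lstsq(A,P[:,2],rcond=None)[0],len(P))
"
```

```text
shift [-0.0006  0.0016  0.1171] rot [-0.19 -0.09 -0.08] t 36.33 pos [ 0.6223 -0.0305  0.2024] F [ 0.3 -0.6 -0.5] g 0.346
(30872, (array([623. , -30.7]), array([131.6, 198.7]), 9.6))
handle 1006 (array([623.3, -30.7]), array([13.6, 39.8]), 9.4) 0.10718188889106992
plane [-0.00027887  0.00048074  0.07333972] 31595
```

View pics/w20.png

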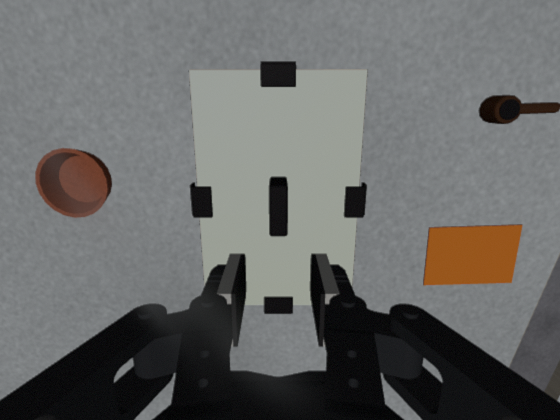

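The lid is flush: plate level to under 0.1 mm across, centre (623.2, −30.7), yaw 9.6°. I'll shut the fingers and press tab 0 (lid +x).

```bash
sed -i 's/^B=.*/B=np.array([.6232,-.0307]);BY=9.65/' h.py; python3 -c "
from h import *
for t in ((.063,0),(0,.097),(-.063,0),(0,-.097)): print(np.round(box(*t),4))
plan(*box(.063,0),.1,99.7)"
```

```text
[ 0.6853 -0.0201]
[0.6069 0.0649]
[ 0.5611 -0.0413]
[ 0.6395 -0.1263]
shift [-0.0004  0.0642  0.1022] rot [-0.19 -0.09 -0.08] t 36.33 pos [ 0.6223 -0.0305  0.2024] F [ 0.3 -0.6 -0.5] g 0.346
```

Emit:
apply_moves(
  commands=[
    {"x":0,"y":0.02,"z":0,"rx":0,"ry":0,"rz":0},
    {"x":0,"y":0.045,"z":0.02,"rx":0,"ry":0,"rz":0},
    {"x":0,"y":0.06,"z":0.05,"rx":0,"ry":0,"rz":0},
    {"x":0,"y":0.0635,"z":0.08,"rx":0,"ry":0,"rz":0},
    {"x":0,"y":0.0635,"z":0.095,"rx":0,"ry":0,"rz":0},
    {"x":0,"y":0.0635,"z":0.102,"rx":0,"ry":0,"rz":0},
    {"x":0,"y":0.0635,"z":0.102,"rx":0,"ry":0,"rz":0},
    {"x":0,"y":0.0635,"z":0.102,"rx":0,"ry":0,"rz":0},
    {"x":0,"y":0.0635,"z":0.102,"rx":0,"ry":0,"rz":0},
  ],
  gripper=0.0,
  squeeze=20,
)

```text
time: 37.08
position: [0.6872, -0.0206, 0.1052]
tcp_rot: [0.645, 0.764, 0.001, 0.002]
force: [1.3, -0.8, -0.3]
grip_width: 0.001
```

```bash
python3 -c "
from h import *
plan(*box(.063,0),.0775,99.7);s=snap('wrist','w21')"
```

```text
shift [ 0.0008 -0.0018  0.0277] rot [ 0.19  0.08 -0.09] t 37.08 pos [ 0.6872 -0.0206  0.1052] F [ 1.3 -0.8 -0.3] g 0.001
```

View pics/w21.png

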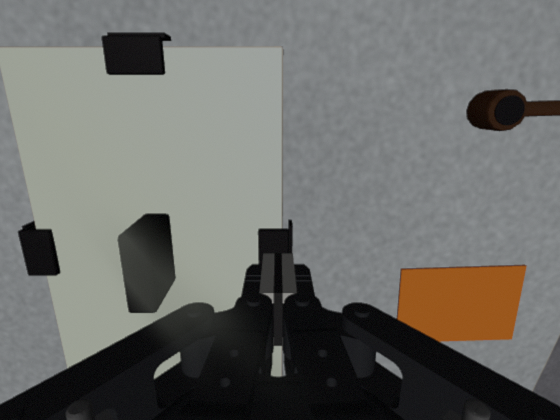

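Emit:
apply_moves(
  commands=[
    {"x":0,"y":-0.001,"z":0.004,"rx":0,"ry":0,"rz":0},
    {"x":0,"y":-0.001,"z":0.008,"rx":0,"ry":0,"rz":0},
    {"x":0,"y":-0.001,"z":0.01,"rx":0,"ry":0,"rz":0},
    {"x":0,"y":-0.001,"z":0.01,"rx":0,"ry":0,"rz":0},
    {"x":0,"y":-0.001,"z":0.01,"rx":0,"ry":0,"rz":0},
  ],
)

```text
time: 37.55
position: [0.6848, -0.0203, 0.0924]
tcp_rot: [0.645, 0.764, -0.0, -0.0]
force: [0.8, 0.3, 0.1]
grip_width: 0.005
```

```bash
python3 -c "
from h import *
plan(*box(.063,0),.0775,99.7)"
```

```text
shift [0.0001 0.0005 0.0149] rot [-0.04 -0.01 -0.08] t 37.55 pos [ 0.6848 -0.0203  0.0924] F [0.8 0.3 0.1] g 0.005
```

Next I press in steps of about 1 mm.

Emit:
apply_moves(
  commands=[
    {"x":0,"y":0.0005,"z":0.003,"rx":0,"ry":0,"rz":0},
    {"x":0,"y":0.0005,"z":0.006,"rx":0,"ry":0,"rz":0},
    {"x":0,"y":0.0005,"z":0.008,"rx":0,"ry":0,"rz":0},
    {"x":0,"y":0.0005,"z":0.009,"rx":0,"ry":0,"rz":0},
    {"x":0,"y":0.0005,"z":0.01,"rx":0,"ry":0,"rz":0},
    {"x":0,"y":0.0005,"z":0.011,"rx":0,"ry":0,"rz":0},
    {"x":0,"y":0.0005,"z":0.011,"rx":0,"ry":0,"rz":0},
  ],
)

```text
time: 38.13
position: [0.6854, -0.0202, 0.082]
tcp_rot: [0.645, 0.764, -0.0, -0.0]
force: [-1.3, 0.2, 2.4]
grip_width: -0.004
```

Emit:
apply_moves(
  commands=[
    {"x":0,"y":0,"z":0.001,"rx":0,"ry":0,"rz":0},
    {"x":0,"y":0,"z":0.002,"rx":0,"ry":0,"rz":0},
    {"x":0,"y":0,"z":0.002,"rx":0,"ry":0,"rz":0},
  ],
)

```text
time: 38.38
position: [0.6853, -0.0203, 0.079]
tcp_rot: [0.645, 0.764, -0.0, -0.0]
force: [0.0, -0.1, 0.8]
grip_width: 0.0
```

Emit:
apply_moves(
  commands=[
    {"x":0,"y":0,"z":0.001,"rx":0,"ry":0,"rz":0},
    {"x":0,"y":0,"z":0.002,"rx":0,"ry":0,"rz":0},
    {"x":0,"y":0,"z":0.002,"rx":0,"ry":0,"rz":0},
  ],
)

```text
time: 38.63
position: [0.6857, -0.0203, 0.0783]
tcp_rot: [0.645, 0.764, 0.0, 0.0]
force: [-1.7, -0.2, 4.0]
grip_width: -0.001
```

Emit:
apply_moves(
  commands=[
    {"x":0,"y":0,"z":0.0005,"rx":0,"ry":0,"rz":0},
    {"x":0,"y":0,"z":0.001,"rx":0,"ry":0,"rz":0},
    {"x":0,"y":0,"z":0.001,"rx":0,"ry":0,"rz":0},
  ],
)

```text
time: 38.88
position: [0.6858, -0.0203, 0.078]
tcp_rot: [0.645, 0.764, 0.0, 0.0]
force: [-3.8, 0.6, 8.6]
grip_width: 0.001
```

Emit:
apply_moves(
  commands=[
    {"x":0,"y":0,"z":0.001,"rx":0,"ry":0,"rz":0},
    {"x":0,"y":0,"z":0.001,"rx":0,"ry":0,"rz":0},
    {"x":0,"y":0,"z":0.001,"rx":0,"ry":0,"rz":0},
  ],
)

```text
time: 39.13
position: [0.686, -0.0203, 0.0779]
tcp_rot: [0.645, 0.764, 0.0, 0.0]
force: [-5.5, 1.5, 11.7]
grip_width: 0.002
```

Emit:
apply_moves(
  commands=[
    {"x":0,"y":0,"z":-0.004,"rx":0,"ry":0,"rz":0},
    {"x":0,"y":0,"z":-0.015,"rx":0,"ry":0,"rz":0},
    {"x":0,"y":0,"z":-0.04,"rx":0,"ry":0,"rz":0},
    {"x":0,"y":-0.02,"z":-0.07,"rx":0,"ry":0,"rz":0},
    {"x":0.01,"y":-0.04,"z":-0.09,"rx":0,"ry":0,"rz":0},
    {"x":0.02,"y":-0.06,"z":-0.1,"rx":0,"ry":0,"rz":0},
    {"x":0.02,"y":-0.06,"z":-0.1,"rx":0,"ry":0,"rz":0},
    {"x":0.02,"y":-0.06,"z":-0.1,"rx":0,"ry":0,"rz":0},
  ],
)

```text
time: 39.8
position: [0.6232, -0.0105, 0.1768]
tcp_rot: [0.645, 0.764, 0.0, 0.001]
force: [0.1, -1.1, 0.3]
grip_width: -0.0
```

```bash
cat >> h.py <<'E'
def tabs(s):
    W=pts(s); C=s['color'].max(-1); out=[]
    for k,(x,y) in enumerate(((.062,0),(0,.096),(-.062,0),(0,-.096))):
        c=box(x,y); m=(np.hypot(W[...,0]-c[0],W[...,1]-c[1])<.007)&(W[...,2]>.05)&(W[...,2]<.1)
        out.append((k,int(m.sum()),round(float(np.median(W[...,2][m])),4) if m.any() else None))
    print('tabs',out)
E
python3 -c "
from h import *
s=snap('wrist','w22'); tabs(load('w20'));tabs(s)
plan(*box(0,.097),.1,99.7)"
```

```text
tabs [(0, 226, 0.0823), (1, 312, 0.0824), (2, 224, 0.0823), (3, 189, 0.0823)]
tabs [(0, 244, 0.0754), (1, 365, 0.0825), (2, 262, 0.0824), (3, 56, 0.0823)]
shift [ 0.0773 -0.0035  0.0758] rot [ 0.04  0.02 -0.07] t 39.85 pos [ 0.6233 -0.0106  0.1759] F [ 0.1 -0.   0.1] g -0.0
```

View pics/w22.png

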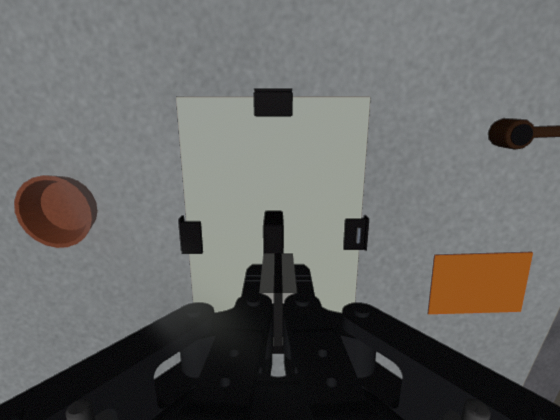

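Tab 0 is down (82.3 → 75.4 mm, staying) and shows a white mark at (360,235). Now tab 1.

Emit:
apply_moves(
  commands=[
    {"x":0.02,"y":-0.001,"z":0,"rx":0,"ry":0,"rz":0},
    {"x":0.05,"y":-0.003,"z":0.01,"rx":0,"ry":0,"rz":0},
    {"x":0.07,"y":-0.0035,"z":0.035,"rx":0,"ry":0,"rz":0},
    {"x":0.077,"y":-0.0035,"z":0.06,"rx":0,"ry":0,"rz":0},
    {"x":0.077,"y":-0.0035,"z":0.075,"rx":0,"ry":0,"rz":0},
    {"x":0.077,"y":-0.0035,"z":0.08,"rx":0,"ry":0,"rz":0},
    {"x":0.077,"y":-0.0035,"z":0.082,"rx":0,"ry":0,"rz":0},
    {"x":0.077,"y":-0.0035,"z":0.082,"rx":0,"ry":0,"rz":0},
    {"x":0.077,"y":-0.0035,"z":0.082,"rx":0,"ry":0,"rz":0},
    {"x":0.077,"y":-0.0035,"z":0.082,"rx":0,"ry":0,"rz":0},
  ],
)

```text
time: 40.68
position: [0.608, 0.0642, 0.0952]
tcp_rot: [0.646, 0.764, 0.001, 0.001]
force: [-0.8, 0.4, -0.6]
grip_width: 0.002
```

```bash
python3 -c "
from h import *
plan(*box(0,.097),.078,99.7)"
```

```text
shift [ 0.0009 -0.001   0.0172] rot [ 0.15  0.04 -0.11] t 40.68 pos [0.608  0.0642 0.0952] F [-0.8  0.4 -0.6] g 0.002
```

Emit:
apply_moves(
  commands=[
    {"x":0.0005,"y":0,"z":0.004,"rx":0,"ry":0,"rz":0},
    {"x":0.0005,"y":0,"z":0.007,"rx":0,"ry":0,"rz":0},
    {"x":0.0005,"y":0,"z":0.009,"rx":0,"ry":0,"rz":0},
    {"x":0.0005,"y":0,"z":0.01,"rx":0,"ry":0,"rz":0},
    {"x":0.0005,"y":0,"z":0.011,"rx":0,"ry":0,"rz":0},
    {"x":0.0005,"y":0,"z":0.012,"rx":0,"ry":0,"rz":0},
    {"x":0.0005,"y":0,"z":0.013,"rx":0,"ry":0,"rz":0},
    {"x":0.0005,"y":0,"z":0.014,"rx":0,"ry":0,"rz":0},
    {"x":0.0005,"y":0,"z":0.015,"rx":0,"ry":0,"rz":0},
    {"x":0.0005,"y":0,"z":0.016,"rx":0,"ry":0,"rz":0},
    {"x":0.0005,"y":0,"z":0.0165,"rx":0,"ry":0,"rz":0},
    {"x":0.0005,"y":0,"z":0.0165,"rx":0,"ry":0,"rz":0},
  ],
)

```text
time: 41.68
position: [0.6068, 0.0652, 0.0781]
tcp_rot: [0.645, 0.764, -0.0, 0.0]
force: [-3.5, 0.3, 6.5]
grip_width: 0.003
```

Emit:
apply_moves(
  commands=[
    {"x":0,"y":0,"z":0.0005,"rx":0,"ry":0,"rz":0},
    {"x":0,"y":0,"z":0.001,"rx":0,"ry":0,"rz":0},
    {"x":0,"y":0,"z":0.001,"rx":0,"ry":0,"rz":0},
  ],
)

```text
time: 41.93
position: [0.6069, 0.0653, 0.0779]
tcp_rot: [0.645, 0.764, -0.0, 0.0]
force: [-6.1, 0.5, 10.6]
grip_width: 0.003
```

Same seating height and force as tab 0. I'll lift and head for tab 2.

```bash
python3 -c "
from h import *
plan(*box(-.063,0),.15,99.7)"
```

```text
shift [-0.0974 -0.063  -0.0721] rot [ 0.    0.01 -0.06] t 41.93 pos [0.6069 0.0653 0.0779] F [-6.1  0.5 10.6] g 0.003
```

Emit:
apply_moves(
  commands=[
    {"x":0,"y":0,"z":-0.005,"rx":0,"ry":0,"rz":0},
    {"x":0,"y":0,"z":-0.02,"rx":0,"ry":0,"rz":0},
    {"x":0,"y":0,"z":-0.05,"rx":0,"ry":0,"rz":0},
    {"x":-0.02,"y":-0.013,"z":-0.07,"rx":0,"ry":0,"rz":0},
    {"x":-0.05,"y":-0.032,"z":-0.075,"rx":0,"ry":0,"rz":0},
    {"x":-0.08,"y":-0.052,"z":-0.07,"rx":0,"ry":0,"rz":0},
    {"x":-0.097,"y":-0.063,"z":-0.05,"rx":0,"ry":0,"rz":0},
    {"x":-0.097,"y":-0.063,"z":-0.03,"rx":0,"ry":0,"rz":0},
    {"x":-0.097,"y":-0.063,"z":-0.02,"rx":0,"ry":0,"rz":0},
    {"x":-0.097,"y":-0.063,"z":-0.017,"rx":0,"ry":0,"rz":0},
    {"x":-0.097,"y":-0.063,"z":-0.017,"rx":0,"ry":0,"rz":0},
    {"x":-0.097,"y":-0.063,"z":-0.017,"rx":0,"ry":0,"rz":0},
  ],
)

```text
time: 42.93
position: [0.5615, -0.0404, 0.0939]
tcp_rot: [0.645, 0.764, 0.0, 0.0]
force: [1.1, -0.9, 0.9]
grip_width: 0.0
```

```bash
python3 -c "
from h import *
plan(*box(-.063,0),.078,99.7);s=snap('wrist','w23');tabs(s)"
```

```text
shift [-0.0008 -0.0006  0.0159] rot [ 0.06  0.02 -0.01] t 42.93 pos [ 0.5615 -0.0404  0.0939] F [ 1.1 -0.9  0.9] g 0.0
tabs [(0, 535, 0.0754), (1, 884, 0.0755), (2, 12, 0.0821), (3, 0, None)]
```

View pics/w23.png

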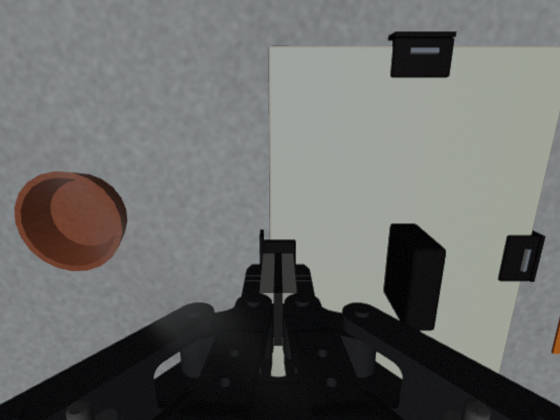

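Tabs 0 and 1 are down (75.4 and 75.5 mm, with white marks). The fingers are over tab 2, so I'll press it.

Emit:
apply_moves(
  commands=[
    {"x":-0.001,"y":0,"z":0.004,"rx":0,"ry":0,"rz":0},
    {"x":-0.001,"y":0,"z":0.007,"rx":0,"ry":0,"rz":0},
    {"x":-0.001,"y":0,"z":0.009,"rx":0,"ry":0,"rz":0},
    {"x":-0.001,"y":0,"z":0.01,"rx":0,"ry":0,"rz":0},
    {"x":-0.001,"y":0,"z":0.011,"rx":0,"ry":0,"rz":0},
    {"x":-0.001,"y":0,"z":0.012,"rx":0,"ry":0,"rz":0},
    {"x":-0.001,"y":0,"z":0.013,"rx":0,"ry":0,"rz":0},
    {"x":-0.001,"y":0,"z":0.014,"rx":0,"ry":0,"rz":0},
    {"x":-0.001,"y":0,"z":0.015,"rx":0,"ry":0,"rz":0},
    {"x":-0.001,"y":0,"z":0.016,"rx":0,"ry":0,"rz":0},
    {"x":-0.001,"y":0,"z":0.0165,"rx":0,"ry":0,"rz":0},
    {"x":-0.001,"y":0,"z":0.0165,"rx":0,"ry":0,"rz":0},
  ],
)

```text
time: 43.98
position: [0.5611, -0.042, 0.078]
tcp_rot: [0.645, 0.764, -0.0, -0.0]
force: [-3.9, 1.6, 9.8]
grip_width: 0.002
```

Emit:
apply_moves(
  commands=[
    {"x":0,"y":0,"z":0.0005,"rx":0,"ry":0,"rz":0},
    {"x":0,"y":0,"z":0.001,"rx":0,"ry":0,"rz":0},
    {"x":0,"y":0,"z":0.001,"rx":0,"ry":0,"rz":0},
  ],
)

```text
time: 44.23
position: [0.5612, -0.042, 0.0778]
tcp_rot: [0.645, 0.764, -0.0, 0.0]
force: [-7.3, 1.4, 15.0]
grip_width: -0.005
```

```bash
python3 -c "
from h import *
plan(*box(0,-.097),.15,99.7)"
```

```text
shift [-0.0963  0.063  -0.0722] rot [-0.01  0.01 -0.06] t 44.23 pos [ 0.5612 -0.042   0.0778] F [-7.3  1.4 15. ] g -0.005
```

Emit:
apply_moves(
  commands=[
    {"x":0,"y":0,"z":-0.005,"rx":0,"ry":0,"rz":0},
    {"x":0,"y":0,"z":-0.02,"rx":0,"ry":0,"rz":0},
    {"x":0,"y":0,"z":-0.05,"rx":0,"ry":0,"rz":0},
    {"x":-0.02,"y":0.013,"z":-0.07,"rx":0,"ry":0,"rz":0},
    {"x":-0.05,"y":0.032,"z":-0.075,"rx":0,"ry":0,"rz":0},
    {"x":-0.08,"y":0.052,"z":-0.07,"rx":0,"ry":0,"rz":0},
    {"x":-0.096,"y":0.063,"z":-0.05,"rx":0,"ry":0,"rz":0},
    {"x":-0.096,"y":0.063,"z":-0.03,"rx":0,"ry":0,"rz":0},
    {"x":-0.096,"y":0.063,"z":-0.02,"rx":0,"ry":0,"rz":0},
    {"x":-0.096,"y":0.063,"z":-0.017,"rx":0,"ry":0,"rz":0},
    {"x":-0.096,"y":0.063,"z":-0.017,"rx":0,"ry":0,"rz":0},
    {"x":-0.096,"y":0.063,"z":-0.017,"rx":0,"ry":0,"rz":0},
  ],
)

```text
time: 45.23
position: [0.6392, -0.1256, 0.0935]
tcp_rot: [0.645, 0.764, 0.0, 0.0]
force: [0.4, 0.1, 0.2]
grip_width: 0.003
```

```bash
python3 -c "
from h import *
plan(*box(0,-.097),.078,99.7);s=snap('wrist','w24');tabs(s)"
```

```text
shift [-0.0008  0.0001  0.0155] rot [ 0.04  0.02 -0.03] t 45.23 pos [ 0.6392 -0.1256  0.0935] F [0.4 0.1 0.2] g 0.003
tabs [(0, 902, 0.0756), (1, 0, None), (2, 906, 0.0756), (3, 91, 0.0738)]
```

View pics/w24.png

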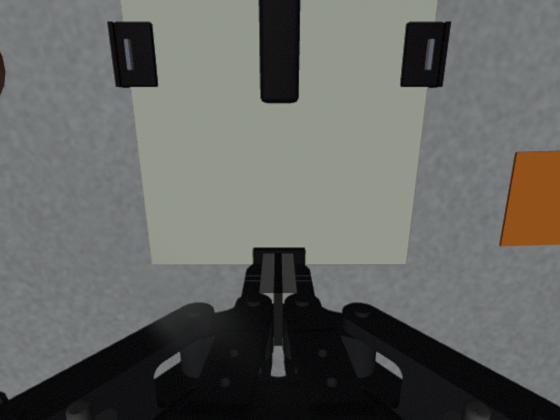

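Tabs 0 and 2 show down. I'll press tab 3.

Emit:
apply_moves(
  commands=[
    {"x":0.0005,"y":0,"z":0.004,"rx":0,"ry":0,"rz":0},
    {"x":0.0005,"y":0,"z":0.007,"rx":0,"ry":0,"rz":0},
    {"x":0.0005,"y":0,"z":0.009,"rx":0,"ry":0,"rz":0},
    {"x":0.0005,"y":0,"z":0.01,"rx":0,"ry":0,"rz":0},
    {"x":0.0005,"y":0,"z":0.011,"rx":0,"ry":0,"rz":0},
    {"x":0.0005,"y":0,"z":0.012,"rx":0,"ry":0,"rz":0},
    {"x":0.0005,"y":0,"z":0.013,"rx":0,"ry":0,"rz":0},
    {"x":0.0005,"y":0,"z":0.014,"rx":0,"ry":0,"rz":0},
    {"x":0.0005,"y":0,"z":0.015,"rx":0,"ry":0,"rz":0},
    {"x":0.0005,"y":0,"z":0.016,"rx":0,"ry":0,"rz":0},
    {"x":0.0005,"y":0,"z":0.0165,"rx":0,"ry":0,"rz":0},
    {"x":0.0005,"y":0,"z":0.0165,"rx":0,"ry":0,"rz":0},
  ],
)

```text
time: 46.28
position: [0.6392, -0.1257, 0.0779]
tcp_rot: [0.645, 0.764, -0.0, 0.0]
force: [-4.8, 1.5, 10.2]
grip_width: 0.001
```

Emit:
apply_moves(
  commands=[
    {"x":0,"y":0,"z":0.0005,"rx":0,"ry":0,"rz":0},
    {"x":0,"y":0,"z":0.001,"rx":0,"ry":0,"rz":0},
    {"x":0,"y":0,"z":0.001,"rx":0,"ry":0,"rz":0},
  ],
)

```text
time: 46.53
position: [0.6392, -0.1257, 0.0778]
tcp_rot: [0.645, 0.764, -0.0, 0.0]
force: [-7.3, 1.4, 14.6]
grip_width: -0.002
```

Emit:
apply_moves(
  commands=[
    {"x":0,"y":0,"z":-0.005,"rx":0,"ry":0,"rz":0},
    {"x":0,"y":0,"z":-0.02,"rx":0,"ry":0,"rz":0},
    {"x":0,"y":0,"z":-0.05,"rx":0,"ry":0,"rz":0},
    {"x":0,"y":0,"z":-0.09,"rx":0,"ry":0,"rz":0},
    {"x":0.01,"y":0,"z":-0.12,"rx":0,"ry":0,"rz":0},
    {"x":0.03,"y":0,"z":-0.15,"rx":0,"ry":0,"rz":0},
    {"x":0.05,"y":0,"z":-0.16,"rx":0,"ry":0,"rz":0},
    {"x":0.05,"y":0,"z":-0.16,"rx":0,"ry":0,"rz":0},
    {"x":0.05,"y":0,"z":-0.16,"rx":0,"ry":0,"rz":0},
  ],
)

```text
time: 47.28
position: [0.6309, -0.0758, 0.2357]
tcp_rot: [0.645, 0.764, 0.0, 0.001]
force: [-0.2, -0.7, -0.5]
grip_width: -0.002
```

```bash
python3 -c "
from h import *
s=snap('wrist','w25');tabs(s); plan(.6185,.269,.2,90)
t=snap('top','t25');tabs(t)"
```

```text
tabs [(0, 207, 0.0755), (1, 274, 0.0756), (2, 198, 0.0756), (3, 156, 0.0754)]
shift [0.3425 0.0463 0.0342] rot [-0.06  0.01  9.65] t 47.33 pos [ 0.6303 -0.0764  0.2342] F [ 0.8 -0.3 -0.5] g 0.001
tabs [(0, 0, None), (1, 20, 0.0771), (2, 0, None), (3, 0, None)]
```

View pics/w25.png

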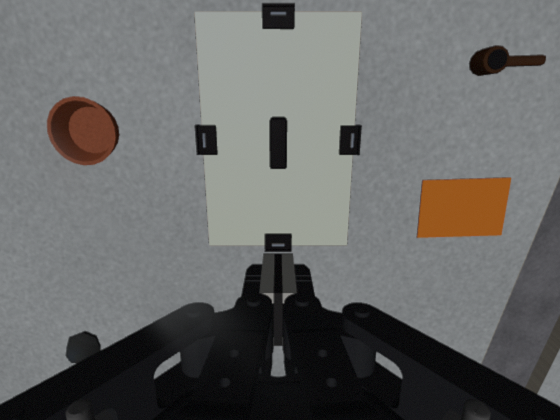

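All four tabs are down and staying (75.4–75.6 mm), with white marks on each. Now the marker.

Emit:
apply_moves(
  commands=[
    {"x":0.03,"y":0.004,"z":0.003,"rx":0,"ry":0,"rz":1},
    {"x":0.065,"y":0.009,"z":0.007,"rx":0,"ry":0,"rz":2},
    {"x":0.1,"y":0.014,"z":0.01,"rx":0,"ry":0,"rz":3},
    {"x":0.135,"y":0.018,"z":0.014,"rx":0,"ry":0,"rz":4},
    {"x":0.17,"y":0.023,"z":0.018,"rx":0,"ry":0,"rz":5},
    {"x":0.205,"y":0.028,"z":0.021,"rx":0,"ry":0,"rz":6},
    {"x":0.24,"y":0.032,"z":0.025,"rx":0,"ry":0,"rz":7},
    {"x":0.275,"y":0.037,"z":0.028,"rx":0,"ry":0,"rz":8},
    {"x":0.305,"y":0.041,"z":0.031,"rx":0,"ry":0,"rz":9},
    {"x":0.33,"y":0.045,"z":0.034,"rx":0,"ry":0,"rz":9.6},
    {"x":0.342,"y":0.046,"z":0.034,"rx":0,"ry":0,"rz":9.6},
    {"x":0.342,"y":0.046,"z":0.034,"rx":0,"ry":0,"rz":9.6},
  ],
  gripper=0.5,
)

```text
time: 48.38
position: [0.6179, 0.27, 0.1991]
tcp_rot: [0.706, 0.708, -0.001, -0.001]
force: [1.4, -0.8, -0.3]
grip_width: 0.499
```

Emit:
apply_moves(
  commands=[
    {"x":0,"y":0,"z":0,"rx":0,"ry":0,"rz":0},
    {"x":0,"y":0,"z":0,"rx":0,"ry":0,"rz":0},
    {"x":0,"y":0,"z":0,"rx":0,"ry":0,"rz":0},
  ],
)

```text
time: 48.63
position: [0.6193, 0.2667, 0.2012]
tcp_rot: [0.708, 0.707, -0.0, 0.0]
force: [1.4, 0.4, 0.4]
grip_width: 0.501
```

```bash
python3 -c "
from h import *
s=snap('wrist','w26'); plan(.6185,.269,.2,90)
W=pts(s); D=np.hypot(W[...,0]-.6185,W[...,1]-.27)
for a,b in ((.003,.012),(.05,.07),(.015,.07)):
    m=(W[...,2]>a)&(W[...,2]<b)&(D<.07); print(m.sum(),rect(W[m]),np.median(W[m][:,2]))
"
```

```text
shift [ 0.0021 -0.0009  0.0014] rot [ 0.02  0.02 -0.09] t 48.68 pos [0.6194 0.2669 0.2014] F [ 0.3 -0.1  0.6] g 0.5
1145 (array([616.8, 272.5]), array([50. , 32.1]), 88.4) 0.006343684874950279
469 (array([617. , 272.7]), array([43.4,  7.8]), 89.6) 0.05830645002552214
522 (array([617. , 272.8]), array([43.4,  7.8]), 89.3) 0.058195577082519136
```

View pics/w26.png

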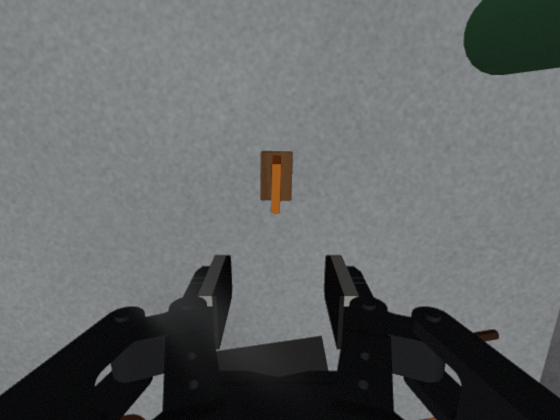

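The marker is at (617.0, 272.7), yaw about −0.9°.

```bash
python3 -c "
from h import *
plan(.617,.2727,.022,89.1)"
```

```text
shift [ 0.0059 -0.0024  0.1794] rot [0.02 0.02 0.81] t 48.68 pos [0.6194 0.2669 0.2014] F [ 0.3 -0.1  0.6] g 0.5
```

Emit:
apply_moves(
  commands=[
    {"x":0.006,"y":-0.0024,"z":0.015,"rx":0,"ry":0,"rz":0.8},
    {"x":0.006,"y":-0.0024,"z":0.045,"rx":0,"ry":0,"rz":0.8},
    {"x":0.006,"y":-0.0024,"z":0.075,"rx":0,"ry":0,"rz":0.8},
    {"x":0.006,"y":-0.0024,"z":0.1,"rx":0,"ry":0,"rz":0.8},
    {"x":0.006,"y":-0.0024,"z":0.125,"rx":0,"ry":0,"rz":0.8},
    {"x":0.006,"y":-0.0024,"z":0.145,"rx":0,"ry":0,"rz":0.8},
    {"x":0.006,"y":-0.0024,"z":0.162,"rx":0,"ry":0,"rz":0.8},
    {"x":0.006,"y":-0.0024,"z":0.173,"rx":0,"ry":0,"rz":0.8},
    {"x":0.006,"y":-0.0024,"z":0.178,"rx":0,"ry":0,"rz":0.8},
    {"x":0.006,"y":-0.0024,"z":0.178,"rx":0,"ry":0,"rz":0.8},
    {"x":0.006,"y":-0.0024,"z":0.178,"rx":0,"ry":0,"rz":0.8},
    {"x":0.006,"y":-0.0024,"z":0.178,"rx":0,"ry":0,"rz":0.8},
  ],
)

```text
time: 49.68
position: [0.6177, 0.2748, 0.0249]
tcp_rot: [0.712, 0.702, 0.001, 0.001]
force: [-0.2, -0.3, -0.1]
grip_width: 0.496
```

```bash
python3 -c "
from h import *
plan(.617,.2727,.022,89.1);s=snap('wrist','w27')"
```

```text
shift [-0.0021 -0.0006  0.0029] rot [ 0.16 -0.04  0.12] t 49.68 pos [0.6177 0.2748 0.0249] F [-0.2 -0.3 -0.1] g 0.496
```

View pics/w27.png

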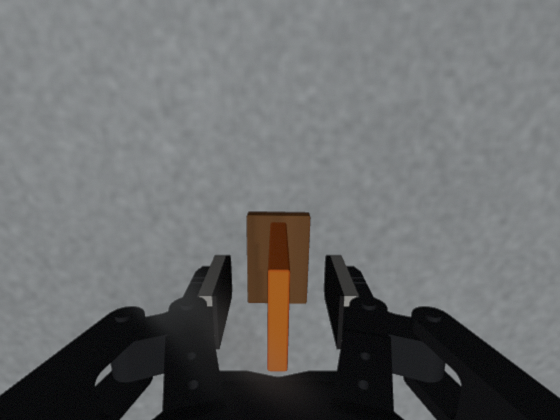

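The plate at column 278 is centred between the pads. I'll grip it.

Emit:
apply_moves(
  commands=[
    {"x":-0.001,"y":0,"z":0.001,"rx":0,"ry":0,"rz":0},
    {"x":-0.001,"y":0,"z":0.001,"rx":0,"ry":0,"rz":0},
    {"x":-0.001,"y":0,"z":0.001,"rx":0,"ry":0,"rz":0},
    {"x":-0.001,"y":0,"z":0.001,"rx":0,"ry":0,"rz":0},
    {"x":-0.001,"y":0,"z":0.001,"rx":0,"ry":0,"rz":0},
    {"x":-0.001,"y":0,"z":0.001,"rx":0,"ry":0,"rz":0},
    {"x":-0.001,"y":0,"z":0.001,"rx":0,"ry":0,"rz":0},
    {"x":-0.001,"y":0,"z":0.001,"rx":0,"ry":0,"rz":0},
  ],
  gripper=0.0,
  squeeze=30,
)

```text
time: 50.4
position: [0.6165, 0.2737, 0.0225]
tcp_rot: [0.712, 0.702, 0.0, 0.0]
force: [-0.9, -0.6, 1.5]
grip_width: 0.088
```

```bash
python3 -c "
from h import *
p=env.sense()['position']; print(p)
print(box(0,.0545), 'seat z',.075+p[2])
plan(*box(0,.0545),.16,98.75)"
```

```text
[0.61654873 0.27366091 0.02245576]
[0.61406421 0.02302883] seat z 0.09745576019328157
shift [-0.2506  0.0009 -0.1376] rot [ 0.02 -0.   -9.52] t 50.4 pos [0.6165 0.2737 0.0225] F [-0.9 -0.6  1.5] g 0.088
```

Emit:
apply_moves(
  commands=[
    {"x":0,"y":0,"z":-0.01,"rx":0,"ry":0,"rz":0},
    {"x":0,"y":0,"z":-0.035,"rx":0,"ry":0,"rz":0},
    {"x":0,"y":0,"z":-0.07,"rx":0,"ry":0,"rz":0},
    {"x":-0.005,"y":0,"z":-0.1,"rx":0,"ry":0,"rz":0},
    {"x":-0.02,"y":0,"z":-0.125,"rx":0,"ry":0,"rz":-1},
    {"x":-0.05,"y":0,"z":-0.135,"rx":0,"ry":0,"rz":-2},
    {"x":-0.085,"y":0,"z":-0.138,"rx":0,"ry":0,"rz":-4},
    {"x":-0.12,"y":0,"z":-0.138,"rx":0,"ry":0,"rz":-6},
    {"x":-0.155,"y":0,"z":-0.138,"rx":0,"ry":0,"rz":-8},
    {"x":-0.185,"y":0,"z":-0.138,"rx":0,"ry":0,"rz":-9.5},
    {"x":-0.21,"y":0,"z":-0.138,"rx":0,"ry":0,"rz":-10.4},
    {"x":-0.23,"y":0,"z":-0.138,"rx":0,"ry":0,"rz":-10.4},
  ],
)

```text
time: 51.4
position: [0.613, 0.0415, 0.1607]
tcp_rot: [0.646, 0.764, -0.0, 0.0]
force: [0.4, 0.2, -1.5]
grip_width: 0.094
```

Emit:
apply_moves(
  commands=[
    {"x":0,"y":0,"z":0,"rx":0,"ry":0,"rz":0},
    {"x":0,"y":0,"z":0,"rx":0,"ry":0,"rz":0},
    {"x":0,"y":0,"z":0,"rx":0,"ry":0,"rz":0},
  ],
)

```text
time: 51.65
position: [0.6132, 0.0444, 0.1604]
tcp_rot: [0.645, 0.764, 0.0, -0.0]
force: [-0.9, -0.2, -0.3]
grip_width: 0.089
```

```bash
python3 -c "
from h import *
plan(*box(0,.0555),.108,99.65);s=snap('wrist','w28')"
```

```text
shift [-0.0202 -0.0027  0.0524] rot [ 0.01 -0.03 -0.02] t 51.65 pos [0.6132 0.0444 0.1604] F [-0.9 -0.2 -0.3] g 0.089
```

View pics/w28.png

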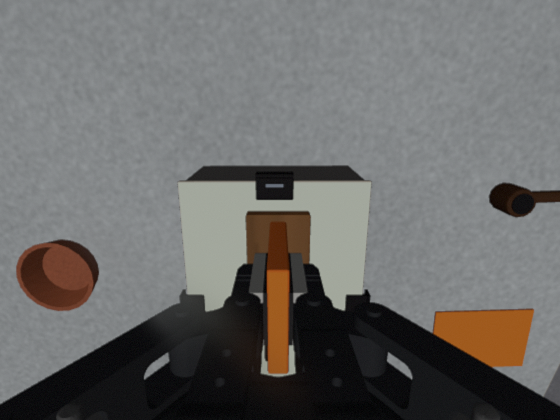

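Emit:
apply_moves(
  commands=[
    {"x":-0.01,"y":-0.001,"z":0,"rx":0,"ry":0,"rz":0},
    {"x":-0.018,"y":-0.002,"z":0.005,"rx":0,"ry":0,"rz":0},
    {"x":-0.02,"y":-0.0027,"z":0.015,"rx":0,"ry":0,"rz":0},
    {"x":-0.02,"y":-0.0027,"z":0.027,"rx":0,"ry":0,"rz":0},
    {"x":-0.02,"y":-0.0027,"z":0.038,"rx":0,"ry":0,"rz":0},
    {"x":-0.02,"y":-0.0027,"z":0.047,"rx":0,"ry":0,"rz":0},
    {"x":-0.02,"y":-0.0027,"z":0.053,"rx":0,"ry":0,"rz":0},
    {"x":-0.02,"y":-0.0027,"z":0.056,"rx":0,"ry":0,"rz":0},
    {"x":-0.02,"y":-0.0027,"z":0.058,"rx":0,"ry":0,"rz":0},
    {"x":-0.02,"y":-0.0027,"z":0.058,"rx":0,"ry":0,"rz":0},
    {"x":-0.02,"y":-0.0027,"z":0.058,"rx":0,"ry":0,"rz":0},
    {"x":-0.02,"y":-0.0027,"z":0.058,"rx":0,"ry":0,"rz":0},
  ],
)

```text
time: 52.7
position: [0.6145, 0.0235, 0.1029]
tcp_rot: [0.645, 0.764, 0.0, 0.001]
force: [-0.1, 0.8, -0.7]
grip_width: 0.088
```

```bash
python3 -c "
from h import *
plan(*box(0,.0555),.0975,99.65)"
```

```text
shift [ 0.0006 -0.0005  0.0054] rot [ 0.07  0.02 -0.02] t 52.7 pos [0.6145 0.0235 0.1029] F [-0.1  0.8 -0.7] g 0.088
```

Emit:
apply_moves(
  commands=[
    {"x":0,"y":0,"z":0.0015,"rx":0,"ry":0,"rz":0},
    {"x":0,"y":0,"z":0.003,"rx":0,"ry":0,"rz":0},
    {"x":0,"y":0,"z":0.004,"rx":0,"ry":0,"rz":0},
    {"x":0,"y":0,"z":0.0045,"rx":0,"ry":0,"rz":0},
    {"x":0,"y":0,"z":0.0045,"rx":0,"ry":0,"rz":0},
    {"x":0,"y":0,"z":0.0045,"rx":0,"ry":0,"rz":0},
  ],
)

```text
time: 53.2
position: [0.614, 0.0235, 0.0976]
tcp_rot: [0.645, 0.764, -0.0, -0.0]
force: [-1.5, -0.2, -0.7]
grip_width: 0.092
```

Emit:
apply_moves(
  commands=[
    {"x":0,"y":0,"z":0.0005,"rx":0,"ry":0,"rz":0},
    {"x":0,"y":0,"z":0.001,"rx":0,"ry":0,"rz":0},
    {"x":0,"y":0,"z":0.001,"rx":0,"ry":0,"rz":0},
  ],
)

```text
time: 53.45
position: [0.6142, 0.0234, 0.0974]
tcp_rot: [0.645, 0.764, 0.0, 0.0]
force: [-3.0, 0.6, 4.2]
grip_width: 0.084
```

Contact. I'll release and rise straight up.

Emit:
apply_moves(
  commands=[
    {"x":0,"y":0,"z":-0.0005,"rx":0,"ry":0,"rz":0},
    {"x":0,"y":0,"z":-0.0005,"rx":0,"ry":0,"rz":0},
    {"x":0,"y":0,"z":-0.0005,"rx":0,"ry":0,"rz":0},
    {"x":0,"y":0,"z":-0.0005,"rx":0,"ry":0,"rz":0},
    {"x":0,"y":0,"z":-0.01,"rx":0,"ry":0,"rz":0},
    {"x":0,"y":0,"z":-0.03,"rx":0,"ry":0,"rz":0},
    {"x":0,"y":0,"z":-0.06,"rx":0,"ry":0,"rz":0},
    {"x":0,"y":0,"z":-0.095,"rx":0,"ry":0,"rz":0},
    {"x":0,"y":0,"z":-0.13,"rx":0,"ry":0,"rz":0},
    {"x":-0.03,"y":0,"z":-0.15,"rx":0,"ry":0,"rz":0},
    {"x":-0.06,"y":0,"z":-0.16,"rx":0,"ry":0,"rz":0},
    {"x":-0.06,"y":0,"z":-0.16,"rx":0,"ry":0,"rz":0},
  ],
  gripper=0.45,
)

```text
time: 54.45
position: [0.6263, -0.0406, 0.2616]
tcp_rot: [0.647, 0.763, 0.001, 0.004]
force: [0.2, -0.0, -0.7]
grip_width: 0.448
```

Emit:
apply_moves(
  commands=[
    {"x":0,"y":-0.03,"z":0,"rx":0,"ry":0,"rz":0},
    {"x":0,"y":-0.06,"z":0,"rx":0,"ry":0,"rz":0},
    {"x":0,"y":-0.06,"z":0,"rx":0,"ry":0,"rz":0},
    {"x":0,"y":-0.06,"z":0,"rx":0,"ry":0,"rz":0},
  ],
)

```text
time: 54.78
position: [0.5637, -0.0456, 0.2566]
tcp_rot: [0.646, 0.764, -0.0, -0.0]
force: [0.8, 0.7, 0.1]
grip_width: 0.45
```

```bash
python3 -c "
from h import *
s=snap('wrist','w30'); tabs(s); snap('side','s30');t=snap('top','t30')
W=pts(s); c=box(0,.0545); D=np.hypot(W[...,0]-c[0],W[...,1]-c[1])
m=(W[...,2]>.12)&(W[...,2]<.15)&(D<.05); print('marker',rect(W[m]),np.median(W[m][:,2]),c)
print(whiteplate(s,.075,(.6232,-.0307)))
c=load('s30')['color'];cv2.imwrite('pics/s30c.png',cv2.resize(c[110:250,270:430],None,fx=4.5,fy=4.2,interpolation=2))
print(env.sense()['time'],env.sense()['force'])
"
```

```text
tabs [(0, 162, 0.0755), (1, 207, 0.0754), (2, 162, 0.0754), (3, 0, None)]
marker (array([613.8,  21.8]), array([ 8.7, 43.3]), 9.1) 0.13303480656356909 [0.61406421 0.02302883]
(22706, (array([622.5, -31. ]), array([132.2, 199.5]), 9.6))
54.9333 [ 0.10477432 -0.05661938  0.64690653]
```

View pics/w30.png

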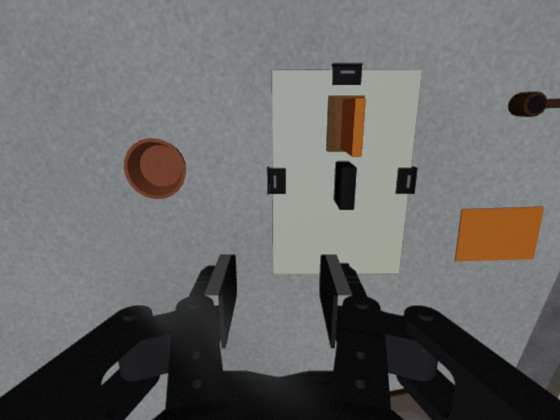

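View pics/s30c.png

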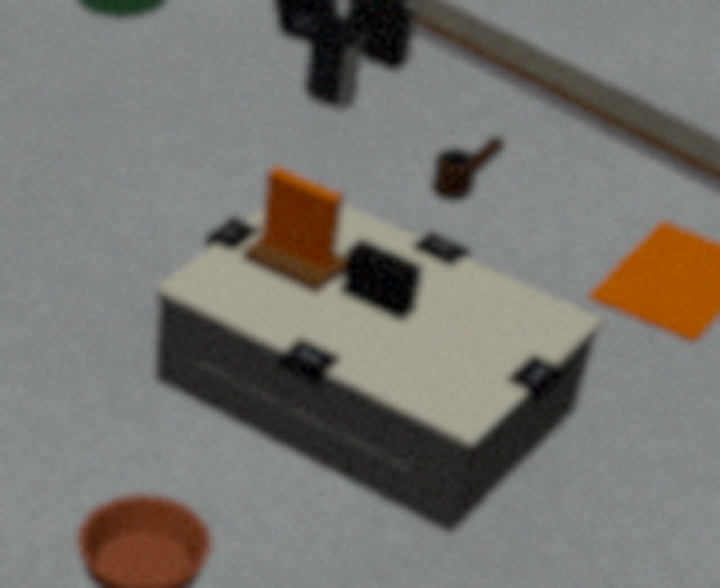

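View pics/s30.png

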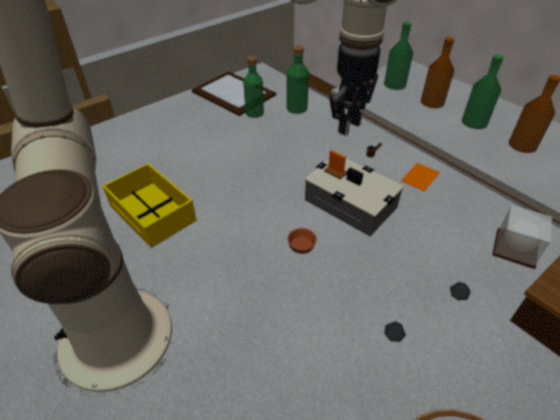

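The lid is flush and all four tabs show their down marks. The marker stands upright between the handle and tab 1. The bowl and stones are where they started, and no jars are left on the table. I'll hand in the job.

```bash
python3 -c "
from h import *
print(env.finish_job())"
```

```text
the job is handed in; nothing more can be done
None
```

The job is done and handed in at about 55 s of the 210 s allowed.

- **Jars:** there were three at this start. Each stands upright in its own compartment, gripped at 22 N. On the first jar, the finger knuckles touched the box wall at about 24 N as I lowered it. I set it back on the table, gripped it higher and placed it cleanly.
- **Lid and tabs:** the lid went on flush; its plate measured level, and there was no contact until it seated. I then pressed the four tabs with at most about 15 N measured, and each dropped about 7 mm and stayed down.
- **Marker:** it stands upright on the lid between the handle and tab 1, about 1 mm from where I aimed.

**Last checks:**
- Tabs 0, 1 and 2 still measured down. Tab 3 was hidden by the gripper in that last depth reading, but it measured down just before the marker move and shows its down mark in the final side picture.
- The bowl, stones and yellow box look unmoved in the final picture.
- The top camera's positions differed from the wrist camera's by about 3 mm, so I placed the lid by the wrist camera.

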